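# Roll-test spare brayer rolls and fit the true one

### The arm

A 6-joint arm with a two-finger parallel gripper is mounted at the origin on a cart in front of the work surface, level with it; the furniture and walls round the work are solid. World frame = base frame: x ahead of the robot, y to its left, z up, the work surface at z = 0. Lengths are in m, angles in rad, forces in N, time in s.
With the tool pointing down it reaches from about 0.25 to 0.775 m from the base axis. Payload 4 kg.
Tool frame: the origin (TCP) lies on the front face of the gripper's body, between the roots of the fingers; the fingertips stand 73 mm ahead of it and the grasp point (between the pads) lies 54 mm ahead of it; z points along the fingers, y is the line along which they close (so a half turn about z gives the same grasp; the last joint's range is limited). The gripper opens to 85 mm and grips with 20 to 120 N. Pads are 22 mm wide; open, the fingers measure 114 mm over their backs; the gripper's body (76 mm by 85 mm) begins 54 mm behind the grasp point. The pads swing forward as they close: fully open they stand 13 mm farther back than shut.
Start: joints at [1.023, 0.087, 1.371, -0, 1.684, -0.103], TCP at [0.237, 0.496, 0.304] pointing down, gripper open.
Joint ranges: [-3.1, 3.1], [-0.76, 2.03], [0.27, 2.55], [-1.08, 4.22], [0.17, 2.65], [-2.57, 2.57]. Speed limits (rad/s): [2.79, 2.79, 3.14, 3.14, 3.14, 3.14].

### API

Orientations are given as a rotation vector (axis times angle).
In Python, from plant import ctrl gives the robot as it stands.
- The arm moves only by the shell command python3 -m crank 'ROWS' [FORCE]. ROWS is JSON, a list of rows, each a list of 3 entries, a list of its own where there are three numbers: the shift along the tool's x, y, z each as a share of 25 mm, from -1 to 1, then the turn, a rotation vector about the tool's x, y, z each as a share of 0.12 rad, from -1 to 1, then the opening, from 0 (shut) to 1 (fully open). In form: [[[tx, ty, tz], [ax, ay, az], gripper], ...]. A call has 1 to 20 rows; each row shifts and turns the commanded pose from where the row before left it, along the tool's axes as they then stand; what a row does not reach is not made up. A row lasts 1/12 s, in which the tool goes at most 41.7 mm and 7.16 degrees, less where a joint would pass 70% of its speed; a pose out of reach is approached as far as the arm can. A call with a number of a shift or a turn outside -1 to 1 is refused whole. A call with a gripper value outside its range is refused whole. The fingers move at their own pace and stop on an object; FORCE is the grip in N (left out, the last holds). Time passes only in rows, so rows that do not move let the fingers close. It gives the time, the measured TCP pose, the force, the opening and the grip force at its end, in the units of the state.
- ctrl.sense(): the state, without advancing time (a new reading comes with each control period).
- ctrl.get_image(name): name is "scene" or "top" or "wrist"; returns a dict with "pixels" (480x640x3 uint8, blue, green, red), "depth" (480x640 float32, m along the optical axis (not along the pixel's ray), 0 where there is no reading), "mtx" (3x3 intrinsics, pixels), "k1" (the pictures are not rectified: a ray, as slopes to the right and down, at radius r is drawn at 1 + k1 r^2 times it, then the intrinsics apply), "R" (3x3) and "t" (3): a world point X has camera coordinates R X + t. Camera axes: x right, y down, z forward; pixel columns grow to the right and rows downward; lengths in m; the calibration is good to about 2 mm. A picture is of the moment at which its call begins.
- ctrl.job_done(): hands the job in; it is judged then, once.
The state is a dict: "time": time; "qpos": joint angles; "joint_velocities": joint speeds; "tau": joint torques, N m; "ee_pos": TCP position; "tcp_rot": TCP orientation; "ft_force": force on the tool from outside, world axes, zero at the start; "moment": the same for the moment, N m; "grip_width": opening from 0.0 (shut) to 1.0 (fully open); "gripper_force": force on a finger pad.
Only numpy, scipy, OpenCV 4.12 (cv2) and the standard library are available. Lean on these libraries where they do the work, as an engineer would, in place of code of your own. Each camera call takes 0.05 s, during which the arm holds its last target. There are 200 camera calls.

### The job

The brayer lies on its back without a roll, and one of the two black spare rolls on the sloping rack has a flat worn along it. Lay a spare at the open end of the marble slab, let go and roll it across to the wooden lath to see whether it turns smoothly or rocks and drags on a flat; lower a roll that you have seen roll true into the notches of the brayer's fork, and put the one with the flat in the empty brown box. Set the rolls down without dropping them and do not shift the trays of tesserae.

Things in the scene. Friction and masses are not known exactly. Their poses are not given: they have to be found in the camera images.
- roll_1: one of two spare rolls that look alike, in either place of the rack: black rubber barrel 44 mm across, 90 mm long, on a steel axle 10 mm thick, 126 mm long over all; 0.18 kg. Origin: middle of the barrel on the axle's line; x along the axle (in the rack down to its foot). One of the two is truly round: pushed along the slab it turns evenly, its axle staying 22 mm above the marble
- roll_2: the other of the two, same size and axes. Either of the two may be the bad one: it has a flat 20 mm wide, 2.5 mm deep along the whole barrel, on the underside (hidden) while it lies in the rack; resting on the flat its axle sits 19.5 mm above the marble, and when pushed it drags, rocks or bumps instead of turning evenly
- rack: fixed wooden rack, 150 x 190 mm. Origin: centre of its underside; x points down the slope. The rolls' middles lie at y = -52.5 and +52.5 mm, 75 mm up; their axles slope 40 degrees, foot end (against a ledge) towards +x, upper end free. Each rests on two dowels 12 mm thick, 17 mm either side of its line and below it, so both flanks of the barrel are free to grip
- slab: fixed marble slab 160 mm (x) by 300 mm (y), its top 24 mm above the worktop. Origin: centre of its underside. A pale wooden lath 14 mm wide stands 12 mm above the marble along the edge of its -y end; the +y end is the open end
- brayer: steel brayer frame with a wooden handle, loose on its back, 0.6 kg. Origin: on the worktop under the fork's middle; handle along -x (to 194 mm), a fitted roll's axle along y. Two cheeks 8 mm thick at y = +-53 mm, 98 mm apart inside, 66 mm high, each with a notch open at the top, 13 mm wide with flared mouth. Nothing else stands higher than 29 mm
- fork_seat (a point): the point in the brayer where the middle of a fully seated roll lies: 46 mm above the worktop, midway between the cheeks
- reject_box: fixed, empty open brown box 130 mm (x) by 190 mm (y), 50 mm high, walls and floor 4 mm. Origin: centre of its underside
- card_tray: brown card tray of yellow tesserae, 128 x 163 x 38 mm, a bystander
- foil_tray: foil tray of pale tesserae, 123 x 170 x 52 mm, a bystander

How it is judged:
By the outcome, as a careful person would: the job done as asked, in the order asked, and still so for the second after the job is handed in, with the robot touching nothing.
It also fails if it takes over 72 s, if anything falls off the work surface, if the arm or the gripper's body presses on something with over 40 N, if the wrist force passes 120 N, or if a joint passes its speed limit or range.

## Working session

There is one attempt and no reset: what is moved stays moved. The work goes in short steps, Python scripts to look and compute and a shell command to move; the robot and the scene stay as the last step left them, time stands still between calls to the robot, and variables do not carry over. Pictures are saved under pics/ and viewed, at most 10 in all, crops included, and the job is handed in when it is done.

```bash
ls; mkdir -p pics; cat > h.py <<'E'
import numpy as np, cv2
from scipy.spatial.transform import Rotation as Ro
from plant import ctrl
def cloud(im):
    h,w=im["depth"].shape
    u,v=np.meshgrid(np.arange(w),np.arange(h))
    K=im["mtx"];xd=(u-K[0,2])/K[0,0];yd=(v-K[1,2])/K[1,1]
    x,y=xd.copy(),yd.copy()
    for _ in range(8):
        s=1+im["k1"]*(x*x+y*y);x=xd/s;y=yd/s
    d=im["depth"]
    P=np.stack([x*d,y*d,d],-1)
    return (P-im["t"])@im["R"]   # R^T (P-t)
def save(n,i): cv2.imwrite("pics/"+n,i)
E
python3 - <<'E'
from h import *
import pickle
ims={n:ctrl.get_image(n) for n in("scene","top","wrist")}
pickle.dump(ims,open("ims0.pkl","wb"))
for n in ims:
    save(n+"0.png",ims[n]["pixels"]); im=ims[n]; print(n,(-im["R"].T@im["t"]).round(3),im["R"][2].round(2))
print(ctrl.sense())
E
```

```text
pics
scene [-0.061 -0.687  0.55 ] [ 0.6   0.66 -0.45]
top [0.511 0.011 1.136] [ 0.06  0.   -1.  ]
wrist [0.165 0.53  0.374] [ 0.28 -0.14 -0.95]
{'time': 0.15, 'qpos': array([ 1.02289442e+00,  8.77954822e-02,  1.37193027e+00, -5.35096974e-06,
        1.68364517e+00, -1.03064560e-01]), 'joint_velocities': array([-0.00053068, -0.0027011 , -0.00569814,  0.00015775,  0.00328553,
       -0.0001505 ]), 'tau': array([ 2.18215449e-03, -3.52377355e+01, -3.13677979e+01, -7.59330578e-05,
        8.07189237e-03,  2.27386984e-06]), 'ee_pos': array([0.23651462, 0.49624379, 0.30299057]), 'tcp_rot': array([-6.92878253e-01, -3.06365407e+00,  2.64883715e-03]), 'ft_force': array([0.27239079, 0.8553248 , 0.67654011]), 'moment': array([-0.03028292,  0.0058392 , -0.01093668]), 'gripper_force': 0.0, 'grip_width': 1.0016959770680467}
```

View pics/top0.png

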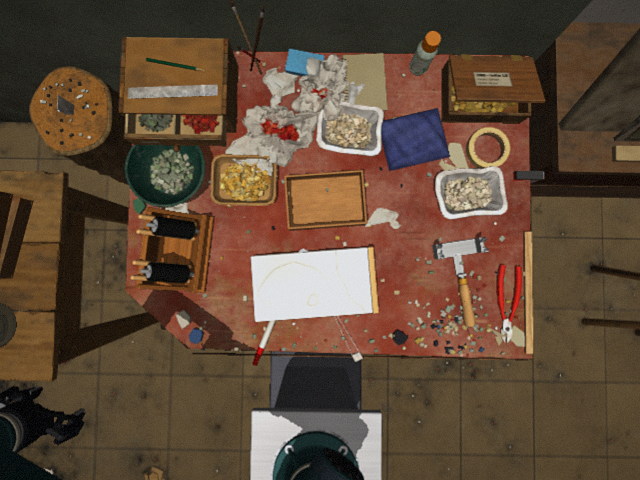

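View pics/scene0.png

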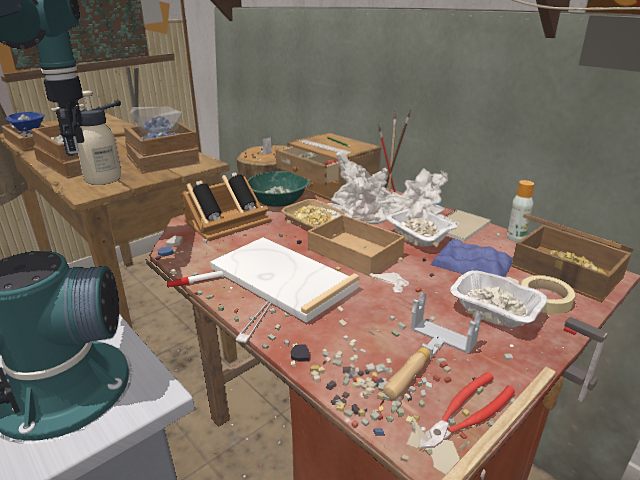

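The top view has the rack at (175,250) with rolls at (173,227) and (167,273), the slab at (313,284) with its lath on the right at (373,281), and the empty box at (327,199). The brayer's fork is at (460,248) with the handle running down the image. The scene view has the rolls at (205,200) and (242,190), sloping down to the right.

```bash
python3 - <<'E'
from h import *
import pickle
ims=pickle.load(open("ims0.pkl","rb"))
P=cloud(ims["top"]);px=ims["top"]["pixels"].astype(int)
S=cloud(ims["scene"]);spx=ims["scene"]["pixels"].astype(int)
W=cloud(ims["wrist"]);wpx=ims["wrist"]["pixels"].astype(int)
def rect(Q,n):
    c,s,a=cv2.minAreaRect((Q[:,:2]*1000).astype(np.float32)); print(n,np.round(c,1),np.round(s,1),round(a,1),"z",np.percentile(Q[:,2],[5,50,95]).round(4),len(Q))
# table
for (n,u,v) in [("table",400,230),("table2",225,340),("boxfloor",327,199)]:
    print(n,P[v,u].round(4))
# slab : white pixels region
m=np.zeros(px.shape[:2],bool);m[243:325,245:385]=1
mm=m&(P[...,2]>.016)&(P[...,2]<.031)&(px.min(-1)>140);rect(P[mm],"slab")
mm=m&(P[...,2]>.031)&(P[...,2]<.05);rect(P[mm],"lath")
m[:]=0;m[165:235,280:372]=1
mm=m&(P[...,2]>.042)&(P[...,2]<.06);rect(P[mm],"box rim")
m[:]=0;m[228:270,428:492]=1
mm=m&(P[...,2]>.055)&(P[...,2]<.08);rect(P[mm],"cheeks")
for lo,hi in((428,458),(462,492)):
    k=mm.copy();k[:,:lo]=0;k[:,hi:]=0;rect(P[k],"cheek");print(P[k].mean(0).round(4))
# handle
m[:]=0;m[275:330,450:485]=1
mm=m&(P[...,2]>.012)&(P[...,2]<.04);print("handle",P[mm].mean(0).round(4)); 
q=P[mm][:,:2];_,_,vt=np.linalg.svd(q-q.mean(0));print("dir",vt[0],np.degrees(np.arctan2(vt[0][1],vt[0][0])))
# rolls
for nm,A,B,boxes in(("top",P,px,((145,212,198,241),(138,258,195,287))),("scene",S,spx,((185,175,225,225),(222,170,260,215)))):
  for b in boxes:
    m=np.zeros(B.shape[:2],bool);m[b[1]:b[3],b[0]:b[2]]=1
    k=m&(B.max(-1)<55)&(A[...,2]>.04)&(A[...,2]<.2);q=A[k]
    c=np.median(q,0);q=q[np.linalg.norm(q-c,axis=1)<.07];_,_,vt=np.linalg.svd(q-q.mean(0))
    print(nm,len(q),q.mean(0).round(4),vt[0].round(3),q.min(0).round(3),q.max(0).round(3))
save("wrist_c.png",ims["wrist"]["pixels"])
save("crop_rack.png",np.hstack([cv2.resize(ims["top"]["pixels"][195:305,115:225],(400,400)),cv2.resize(ims["scene"]["pixels"][160:250,170:270],(400,400))]))
E
```

```text
table [ 0.5979 -0.202  -0.0027]
table2 [ 0.3179  0.2286 -0.0014]
boxfloor [ 0.6722 -0.0175  0.0025]
slab [456.1  19.4] [168.3 286.3] 5.8 z [0.0192 0.0227 0.0262] 7662
lath [ 473.6 -128.7] [159.1  14.4] 5.3 z [0.0319 0.0346 0.0378] 372
box rim [665.  -10.5] [131.1 190.3] 5.4 z [0.0438 0.0484 0.0517] 504
cheeks [ 553.4 -337.6] [ 35.7 115.2] 9.6 z [0.0561 0.0611 0.0661] 75
cheek [ 545.3 -285.8] [34.9  8.6] 12.7 z [0.0561 0.061  0.0662] 36
[ 0.5461 -0.2853  0.0612]
cheek [ 562.3 -390. ] [35.7  8.8] 9.3 z [0.0561 0.0611 0.066 ] 39
[ 0.5621 -0.3902  0.061 ]
handle [ 0.4231 -0.3577  0.0226]
dir [-0.98743626 -0.1580178 ] -170.9081393264532
top 746 [0.5871 0.3383 0.0885] [-0.052 -0.883 -0.467] [0.558 0.295 0.044] [0.624 0.398 0.12 ]
top 769 [0.4843 0.3472 0.0882] [-0.076 -0.858 -0.508] [0.456 0.304 0.042] [0.516 0.406 0.122]
scene 499 [0.4762 0.3391 0.0859] [-0.046 -0.756 -0.653] [0.458 0.303 0.041] [0.5   0.4   0.117]
scene 469 [0.5788 0.3306 0.0852] [0.054 0.754 0.655] [0.561 0.292 0.04 ] [0.632 0.375 0.119]
```

View pics/wrist0.png

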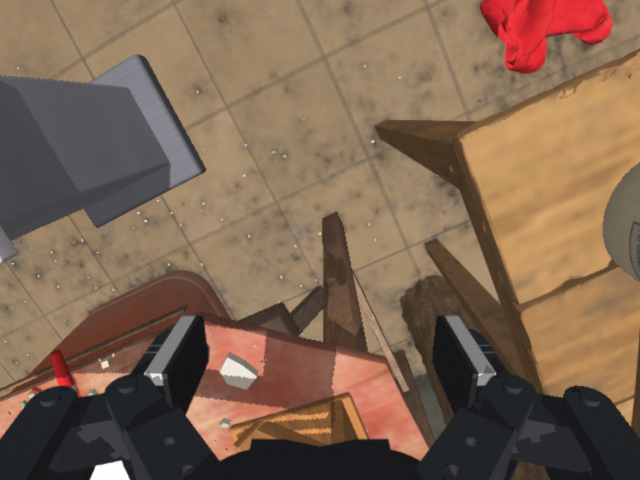

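The wrist view shows only the rack's corner at (300,430) beyond the fingers, with nothing in the way. Next I'll refine the roll positions with cylinder fits from both cameras and write a helper that works out the moves.

```bash
cat >> h.py <<'E'
from scipy.optimize import least_squares
def dark(A,B,b,zr=(.035,.2)):
    m=np.zeros(B.shape[:2],bool);m[b[1]:b[3],b[0]:b[2]]=1
    q=A[m&(B.max(-1)<55)&(A[...,2]>zr[0])&(A[...,2]<zr[1])]
    return q[np.linalg.norm(q-np.median(q,0),axis=1)<.062]
def axis_fit(q,d,up):
    "centre of a 22 mm cylinder with known axis d; mid of the extent along d"
    d=d/np.linalg.norm(d);e=np.cross(d,[0,0,1.]);e/=np.linalg.norm(e);f=np.cross(e,d)
    m=q.mean(0);a=(q-m)@e;b=(q-m)@f
    r=least_squares(lambda p:np.hypot(a-p[0],b-p[1])-.022,[0,-.015*up],loss="soft_l1",f_scale=.002)
    s=(q-m)@d;lo,hi=np.percentile(s,[1.5,98.5])
    return m+r.x[0]*e+r.x[1]*f+(lo+hi)/2*d,hi-lo,np.sqrt(np.mean(r.fun**2))
def Rt(yaz,tilt=0):
    "tool rotation: pointing down, tool y at azimuth yaz deg, then tilt deg about tool y"
    a=np.radians(yaz);y=np.array([np.cos(a),np.sin(a),0]);z=np.array([0,0,-1.])
    return Ro.from_matrix(np.stack([np.cross(y,z),y,z],1))*Ro.from_rotvec([0,np.radians(tilt),0])
def go(grasp,R,back=.054):
    "shares to bring the grasp point to 'grasp' with orientation R; shift in the present and in the final tool axes"
    s=ctrl.sense();R0=Ro.from_rotvec(s["tcp_rot"])
    T=np.array(grasp)-back*R.as_matrix()[:,2]
    d=T-s["ee_pos"]
    print("t",round(s["time"],2),"tcp",s["ee_pos"].round(4),"->",T.round(4),"F",s["ft_force"].round(1),"w",round(s["grip_width"],2),"gf",round(s["gripper_force"],1),"q",s["qpos"].round(2))
    print(" shift now-axes",(R0.inv().apply(d)/.025).round(2),"final-axes",(R.inv().apply(d)/.025).round(2),"turn",((R0.inv()*R).as_rotvec()/.12).round(2))
E
cat > pts.py <<'E'
E
python3 - <<'E'
from h import *
import pickle
ims=pickle.load(open("ims0.pkl","rb"))
h=np.array([-.087,-.996]);d=np.array([*(h*np.cos(np.radians(40))),-np.sin(np.radians(40))])
for n,bx in(("top",((145,212,198,241),(138,258,195,287))),("scene",((222,170,260,215),(185,175,225,225)))):
    A=cloud(ims[n]);B=ims[n]["pixels"].astype(int)
    for b in bx: 
        c,l,r=axis_fit(dark(A,B,b),d,1);print(n,c.round(4),"len",l.round(3),"rms",r.round(4))
# scene-camera checks of table, slab, lath, box rim, cheeks heights/places
A=cloud(ims["scene"])
for n,c,zl,rad in(("box",(.665,-.0105),(.042,.06),.13),("cheekL",(.546,-.2855),(.05,.075),.03),("cheekR",(.562,-.390),(.05,.075),.03),("lath",(.4736,-.1287),(.0315,.045),.1),("slab",(.456,.019),(.018,.029),.2)):
    k=(A[...,2]>zl[0])&(A[...,2]<zl[1])&(np.hypot(A[...,0]-c[0],A[...,1]-c[1])<rad)
    q=A[k];print(n,k.sum(),*[np.round(x,1) for x in cv2.minAreaRect((q[:,:2]*1000).astype(np.float32))],q.mean(0).round(4))
go([.482,.345,.18],Rt(-5,40))
E
```

```text
top [0.5879 0.3438 0.0748] len 0.087 rms 0.0029
top [0.4834 0.3537 0.0748] len 0.087 rms 0.0025
scene [0.5883 0.3406 0.0742] len 0.086 rms 0.0021
scene [0.4835 0.3506 0.0741] len 0.086 rms 0.0021
box 880 [695.9 -10. ] [197.7 194.3] 5.0 [ 0.6689 -0.0192  0.0474]
cheekL 114 [ 543.9 -287.9] [38.2  9.6] 8.4 [ 0.5413 -0.2889  0.0586]
cheekR 97 [ 560.4 -393.2] [37.3  7.3] 10.1 [ 0.5597 -0.3936  0.0586]
lath 415 [ 473.7 -131.9] [163.1  16. ] 5.2 [ 0.4667 -0.1337  0.0358]
slab 5581 [514.9  15.4] [273.9 302.7] 4.8 [0.46   0.0021 0.0244]
t 0.15 tcp [0.2365 0.4962 0.303 ] -> [0.479  0.3104 0.2214] F [0.3 0.9 0.7] w 1.0 gf 0.0 q [ 1.02  0.09  1.37 -0.    1.68 -0.1 ]
 shift now-axes [-11.95  -2.53   3.27] final-axes [-7.12 10.31 -1.72] turn [-3.53  5.08  9.67]
```

```bash
python3 -m crank '[[[-1,-0.21,0.2],[0,0,0],1],[[-1,-0.21,0.2],[0,0,0],1],[[-1,-0.21,0.2],[0,0,0],1],[[-1,-0.21,0.2],[0,0,0],1],[[-1,-0.21,0.2],[0,0,0],1],[[-1,-0.21,0.2],[0,0,0],1],[[-1,-0.21,0.2],[0,0,0],1],[[-1,-0.21,0.2],[0,0,0],1],[[-1,-0.21,0.2],[0,0,0],1],[[-1,-0.21,0.2],[0,0,0],1],[[-1,-0.21,0.2],[0,0,0],1],[[-1,-0.21,0.2],[0,0,0],1]]' 40
python3 -m crank '[[[0,0,0],[-0.36,0.51,0.97],1],[[0,0,0],[-0.36,0.51,0.97],1],[[0,0,0],[-0.36,0.51,0.97],1],[[0,0,0],[-0.36,0.51,0.97],1],[[0,0,0],[-0.36,0.51,0.97],1],[[0,0,0],[-0.36,0.51,0.97],1],[[0,0,0],[-0.36,0.51,0.97],1],[[0,0,0],[-0.36,0.51,0.97],1],[[0,0,0],[-0.36,0.51,0.97],1],[[0,0,0],[-0.36,0.51,0.97],1],[[0,0,0],[0,0,0],1]]'
python3 -c "
from h import *
R=Rt(-5.4,40);z=R.as_matrix()[:,2]
go(np.array([.4834,.352,.0745])-.002*z-.075*z,R);go(np.array([.4834,.352,.0745])-.002*z,R)"
```

```text
time: 1.15
ee_pos: [0.4811, 0.3096, 0.2432]
tcp_rot: [-0.693, -3.064, 0.001]
ft_force: [0.1, 0.6, -0.5]
grip_width: 1.002
gripper_force: 0.0
time: 2.07
ee_pos: [0.4793, 0.3093, 0.242]
tcp_rot: [-1.833, -1.891, -0.65]
ft_force: [0.4, -0.6, -0.5]
grip_width: 0.998
gripper_force: 0.0
t 2.07 tcp [0.4793 0.3093 0.242 ] -> [0.4755 0.2682 0.1749] F [ 0.4 -0.6 -0.5] w 1.0 gf 0.0 q [0.21 0.03 1.66 0.64 1.33 0.06]
 shift now-axes [-2.92 -0.28  1.16] final-axes [-2.99  0.    1.  ] turn [-0.34  0.44  0.93]
t 2.07 tcp [0.4793 0.3093 0.242 ] -> [0.48   0.3162 0.1174] F [ 0.4 -0.6 -0.5] w 1.0 gf 0.0 q [0.21 0.03 1.66 0.64 1.33 0.06]
 shift now-axes [-2.77 -0.15  4.15] final-axes [-2.99  0.    4.  ] turn [-0.34  0.44  0.93]
```

```bash
python3 -m crank '[[[0,0,0],[-0.34,0.44,0.93],1],[[-1,0,0.33],[0,0,0],1],[[-1,0,0.33],[0,0,0],1],[[-1,0,0.33],[0,0,0],1],[[0,0,0],[0,0,0],1]]'
python3 - <<'E'
from h import *
R=Rt(-5.4,40);z=R.as_matrix()[:,2]
go(np.array([.4834,.352,.0745])-.002*z,R)
im=ctrl.get_image("wrist");A=cloud(im);B=im["pixels"].astype(int)
save("wrist1.png",im["pixels"])
d=-R.as_matrix()[:,0]
m=(B.max(-1)<60)&(np.abs(A[...,0]-.4834)<.03)&(np.abs(A[...,1]-.352)<.07)&(A[...,2]>.05)&(A[...,2]<.14)
q=A[m];print(len(q),[x if np.isscalar(x) else x.round(4) for x in axis_fit(q,d,1)])
E
```

```text
time: 2.48
ee_pos: [0.4747, 0.2671, 0.1712]
tcp_rot: [-1.908, -1.75, -0.684]
ft_force: [-0.9, -0.3, -1.1]
grip_width: 0.999
gripper_force: 0.0
t 2.48 tcp [0.4747 0.2671 0.1712] -> [0.48   0.3162 0.1174] F [-0.9 -0.3 -1.1] w 1.0 gf 0.0 q [ 0.11  0.04  1.81  0.72  1.23 -0.04]
 shift now-axes [0.15 0.05 2.92] final-axes [0.13 0.03 2.92] turn [-0.06  0.06  0.04]
13790 [array([0.4848, 0.353 , 0.0768]), np.float64(0.08559310790396504), np.float64(0.0007587461948347994)]
```

View pics/wrist1.png

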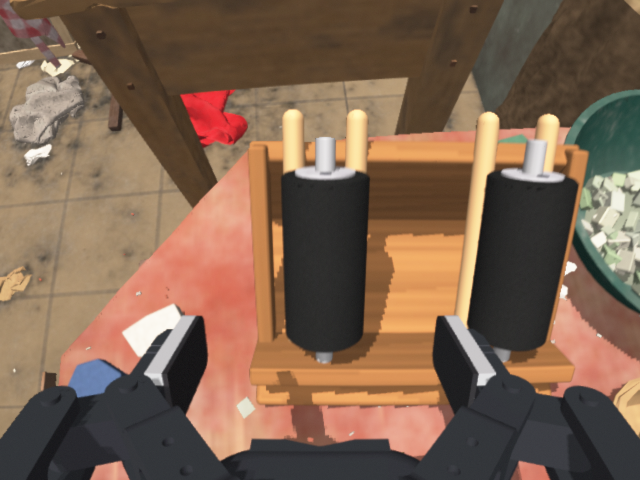

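The close view shows the near roll at (325,260), centred between the pads at (185,370) and (460,370). The fits agree to about 2 mm, so I'll advance and grip.

```bash
python3 -m crank '[[[0.05,0.02,0.8],[-0.06,0.06,0.04],1],[[0.05,0.02,0.8],[0,0,0],1],[[0.05,0.02,0.7],[0,0,0],1],[[0,0,0.6],[0,0,0],1],[[0,0,0],[0,0,0],1],[[0,0,0],[0,0,0],0],[[0,0,0],[0,0,0],0],[[0,0,0],[0,0,0],0],[[0,0,0],[0,0,0],0],[[0,0,0],[0,0,0],0],[[0,0,0],[0,0,0],0]]' 40
python3 -c "
from h import *
R=Rt(-5.4,40);z=R.as_matrix()[:,2]
go(np.array([.484,.3525,.0755])-.002*z,R)"
```

```text
time: 3.45
ee_pos: [0.4811, 0.3187, 0.1255]
tcp_rot: [-1.902, -1.741, -0.704]
ft_force: [-10.9, -3.9, 8.7]
grip_width: 0.5
gripper_force: 40.3
t 3.45 tcp [0.4811 0.3187 0.1255] -> [0.4806 0.3167 0.1184] F [-10.9  -3.9   8.7] w 0.5 gf 40.3 q [ 0.21  0.14  1.82  0.77  1.09 -0.04]
 shift now-axes [-0.25 -0.01  0.16] final-axes [-0.25 -0.01  0.16] turn [-0.   -0.06  0.05]
```

```bash
python3 -m crank '[[[0,0,-0.3],[0,0,0],0],[[0,0,-0.6],[0,0,0],0],[[0,0,-1],[0,0,0],0],[[0,0,-1],[0,0,0],0],[[0,0,-1],[0,0,0],0],[[0,0,-1],[0,0,0],0],[[0,0,0],[0,0,0],0]]'
python3 -c "
from h import *
go([.455-.012,.013+.11,.12],Rt(95.3))"
```

```text
time: 4.03
ee_pos: [0.4775, 0.2373, 0.2225]
tcp_rot: [-1.913, -1.744, -0.721]
ft_force: [0.7, 0.1, -0.8]
grip_width: 0.497
gripper_force: 42.0
t 4.03 tcp [0.4775 0.2373 0.2225] -> [0.443 0.123 0.174] F [ 0.7  0.1 -0.8] w 0.5 gf 42.0 q [ 0.04 -0.03  1.78  0.72  1.33 -0.02]
 shift now-axes [-4.82 -0.96 -1.57] final-axes [ 1.8  -4.43  1.94] turn [  5.25  -4.12 -13.95]
```

```bash
python3 -m crank '[[[0,0,0],[0.33,-0.26,-0.87],0],[[0,0,0],[0.33,-0.26,-0.87],0],[[0,0,0],[0.33,-0.26,-0.87],0],[[0,0,0],[0.33,-0.26,-0.87],0],[[0,0,0],[0.33,-0.26,-0.87],0],[[0,0,0],[0.33,-0.26,-0.87],0],[[0,0,0],[0.33,-0.26,-0.87],0],[[0,0,0],[0.33,-0.26,-0.87],0],[[0,0,0],[0.33,-0.26,-0.87],0],[[0,0,0],[0.33,-0.26,-0.87],0],[[0,0,0],[0.33,-0.26,-0.87],0],[[0,0,0],[0.33,-0.26,-0.87],0],[[0,0,0],[0.33,-0.26,-0.87],0],[[0,0,0],[0.33,-0.26,-0.87],0],[[0,0,0],[0.33,-0.26,-0.87],0],[[0,0,0],[0.33,-0.26,-0.87],0],[[0,0,0],[0,0,0],0]]'
python3 -c "
from h import *
go([.455-.012,.013+.11,.12],Rt(95.3))"
```

```text
time: 5.45
ee_pos: [0.4744, 0.2406, 0.2167]
tcp_rot: [0.152, -3.127, 0.008]
ft_force: [-1.2, 0.9, -1.6]
grip_width: 0.497
gripper_force: 42.0
t 5.45 tcp [0.4744 0.2406 0.2167] -> [0.443 0.123 0.174] F [-1.2  0.9 -1.6] w 0.5 gf 42.0 q [ 0.36  0.09  1.54 -0.    1.52 -1.3 ]
 shift now-axes [ 1.69 -4.55  1.75] final-axes [ 1.68 -4.57  1.71] turn [-0.04 -0.09  0.04]
```

```bash
python3 -m crank '[[[0.34,-0.91,0.34],[0,0,0],0],[[0.34,-0.91,0.34],[0,0,0],0],[[0.34,-0.91,0.34],[0,0,0],0],[[0.34,-0.91,0.34],[-0.04,-0.09,0.04],0],[[0.34,-0.91,0.34],[0,0,0],0],[[0,0,0],[0,0,0],0]]'
python3 - <<'E'
from h import *
go([.442,.1226,.048],Rt(95.3))
s=ctrl.sense()
ax=Rt(95.3).as_matrix()[:,0]
for n,lo in(("scene",.08),("wrist",.05)):
    im=ctrl.get_image(n);A=cloud(im);B=im["pixels"].astype(int);save(n+"2.png",im["pixels"])
    rel=A-[.448,.1226,.115]
    m=(B.max(-1)<50)&(np.abs(rel@ax)<.06)&(np.abs(rel[...,1])<.03)&(np.abs(rel[...,2])<.03)
    # drop the fingers (|tool x|<14 mm)
    m&=np.abs((A-s["ee_pos"])@ax)>.016
    q=A[m];
    if len(q)>50: print(n,len(q),[np.round(x,4) for x in axis_fit(q,ax,1)])
E
```

```text
time: 5.95
ee_pos: [0.4407, 0.1189, 0.1728]
tcp_rot: [0.129, -3.133, 0.002]
ft_force: [-0.0, -0.0, -2.1]
grip_width: 0.494
gripper_force: 42.0
t 5.95 tcp [0.4407 0.1189 0.1728] -> [0.442  0.1226 0.102 ] F [-0.  -0.  -2.1] w 0.49 gf 42.0 q [ 0.14 -0.05  1.78 -0.    1.42 -1.51]
 shift now-axes [-0.08  0.15  2.83] final-axes [-0.06  0.14  2.83] turn [-0.01 -0.05 -0.09]
scene 358 [array([0.4446, 0.1191, 0.1126]), np.float64(0.0874), np.float64(0.0018)]
wrist 13272 [array([0.4404, 0.1195, 0.1138]), np.float64(0.0726), np.float64(0.0014)]
```

View pics/wrist2.png

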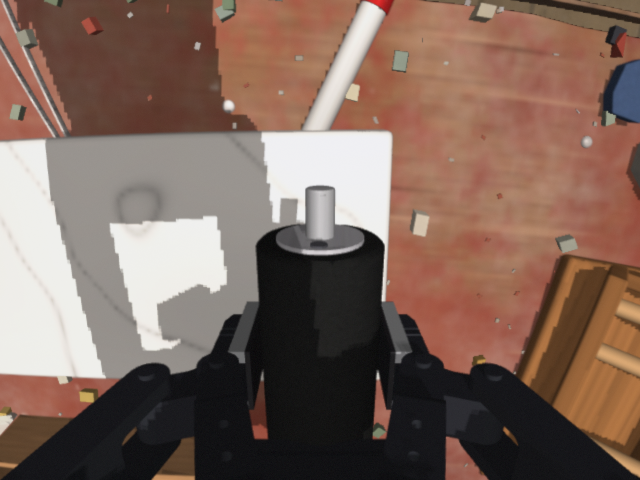

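The wrist view shows the held roll centred at (320,330) between the pads over the slab's open end (edge at column 390). Its middle is 60 mm ahead of the TCP. Lowering with force checks.

```bash
python3 -m crank '[[[-0.1,0,0.85],[0,-0.05,-0.09],0],[[-0.1,0,0.85],[0,0,0],0],[[0,0,0.7],[0,0,0],0],[[0,0,0.1],[0,0,0],0],[[0,0,0],[0,0,0],0],[[0,0,0],[0,0,0],0]]'; python3 -m crank '[[[0,0,0.06],[0,0,0],0],[[0,0,0],[0,0,0],0]]'
```

```text
time: 6.55
ee_pos: [0.4492, 0.1232, 0.114]
tcp_rot: [-0.156, 3.13, 0.002]
ft_force: [-0.0, -0.3, -1.4]
grip_width: 0.501
gripper_force: 42.0
time: 6.72
ee_pos: [0.4493, 0.1229, 0.1129]
tcp_rot: [-0.156, 3.129, 0.001]
ft_force: [0.0, -0.3, -1.9]
grip_width: 0.502
gripper_force: 42.0
```

```bash
python3 -m crank '[[[0,0,0.05],[0,0,0],0],[[0,0,0],[0,0,0],0]]'
```

```text
time: 6.88
ee_pos: [0.4487, 0.1227, 0.1109]
tcp_rot: [-0.156, 3.13, 0.001]
ft_force: [0.1, 0.0, -2.5]
grip_width: 0.499
gripper_force: 42.0
```

```bash
python3 -m crank '[[[0,0,0.1],[0,0,0],0],[[0,0,0],[0,0,0],0]]'; python3 -m crank '[[[0,0,0.05],[0,0,0],0],[[0,0,0],[0,0,0],0]]'
```

```text
time: 7.05
ee_pos: [0.4483, 0.1225, 0.1076]
tcp_rot: [-0.156, 3.132, 0.001]
ft_force: [-0.6, 0.2, -2.3]
grip_width: 0.497
gripper_force: 42.0
time: 7.22
ee_pos: [0.4483, 0.1225, 0.1063]
tcp_rot: [-0.156, 3.132, 0.0]
ft_force: [-0.7, -0.0, -1.5]
grip_width: 0.499
gripper_force: 42.0
```

```bash
python3 -m crank '[[[0,0,0.04],[0,0,0],0],[[0,0,0],[0,0,0],0]]'
```

```text
time: 7.38
ee_pos: [0.4484, 0.1225, 0.1054]
tcp_rot: [-0.156, 3.132, 0.001]
ft_force: [-0.2, -0.9, -1.6]
grip_width: 0.497
gripper_force: 42.0
```

```bash
python3 -m crank '[[[0,0,0.04],[0,0,0],0],[[0,0,0],[0,0,0],0]]'; python3 -m crank '[[[0,0,0.04],[0,0,0],0],[[0,0,0],[0,0,0],0]]'
```

```text
time: 7.55
ee_pos: [0.4486, 0.1226, 0.1048]
tcp_rot: [-0.156, 3.131, 0.001]
ft_force: [-0.1, -0.0, -0.6]
grip_width: 0.501
gripper_force: 42.1
time: 7.72
ee_pos: [0.4486, 0.1226, 0.1046]
tcp_rot: [-0.156, 3.131, 0.0]
ft_force: [-2.7, -0.6, 2.8]
grip_width: 0.497
gripper_force: 42.7
```

```bash
python3 -m crank '[[[0,0,0.04],[0,0,0],0],[[0,0,0],[0,0,0],0]]'
```

```text
time: 7.88
ee_pos: [0.4487, 0.1226, 0.1046]
tcp_rot: [-0.156, 3.131, 0.0]
ft_force: [-5.0, -0.0, 10.2]
grip_width: 0.503
gripper_force: 43.2
```

Contact felt (10 N up). Opening, lifting clear and going behind the roll with shut fingers.

```bash
python3 -m crank '[[[0,0,0],[0,0,0],1],[[0,0,0],[0,0,0],1],[[0,0,0],[0,0,0],1],[[0,0,0],[0,0,0],1],[[0,0,-0.5],[0,0,0],1],[[0,0,-1],[0,0,0],1],[[0,0,-1],[0,0,0],1],[[0,0,-0.5],[0,0,0],1],[[0,0.7,0],[0,0,0],0.2],[[0,1,0],[0,0,0],0],[[0,0.5,0],[0,0,0],0],[[0,0,0],[0,0,0],0],[[0,0,0],[0,0,0],0]]'
python3 - <<'E'
from h import *
go([.4446,.1700,.088],Rt(95.3))
im=ctrl.get_image("scene");A=cloud(im);B=im["pixels"].astype(int);save("scene3.png",im["pixels"])
ax=Rt(95.3).as_matrix()[:,0]
rel=A-[.448,.1226,.048]
m=(B.max(-1)<55)&(np.abs(rel@ax)<.06)&(np.abs(rel[...,1])<.03)&(np.abs(rel[...,2])<.03)
q=A[m];print(len(q),[np.round(x,4) for x in axis_fit(q,ax,1)])
E
```

```text
time: 8.97
ee_pos: [0.4424, 0.1774, 0.1773]
tcp_rot: [-0.158, 3.132, -0.001]
ft_force: [0.5, 0.1, -0.3]
grip_width: 0.296
gripper_force: 0.0
t 8.97 tcp [0.4424 0.1774 0.1773] -> [0.4446 0.17   0.142 ] F [ 0.5  0.1 -0.3] w 0.3 gf 0.0 q [ 0.26 -0.02  1.73 -0.    1.42 -1.41]
 shift now-axes [-0.05 -0.3   1.41] final-axes [-0.06 -0.3   1.41] turn [-0.01  0.05  0.07]
601 [array([0.4526, 0.1235, 0.0441]), np.float64(0.0849), np.float64(0.0017)]
```

```bash
python3 -m crank '[[[-0.35,0,0.9],[0,0,0],0],[[0,0,0.95],[0,0,0],0],[[0,0,0.85],[0,0,0],0],[[0,0,0],[0,0,0],0],[[0,0,0],[0,0,0],0]]'
cat >> h.py <<'E'
def where(name="scene",ys=(-.16,.17)):
    "centre of the roll on the slab"
    im=ctrl.get_image(name);A=cloud(im);B=im["pixels"].astype(int);ax=Rt(95.3).as_matrix()[:,0];s=ctrl.sense()
    rel=A-[.4585,.013,0];yv=np.array([-.0924,.9957,0])
    m=(B.max(-1)<55)&(np.abs(rel@ax)<.075)&(rel@yv<ys[1])&(rel@yv>ys[0])&(A[...,2]>.03)&(A[...,2]<.085)
    q=A[m];c,l,r=axis_fit(q,ax,1);e=c-[.4585,.013,0]
    print(name,"t",round(s["time"],2),"n",len(q),"c",c.round(4),"slab xy",round(-e@ax,4),round(e@yv,4),"len",l.round(3),"rms",r.round(4),"tcp",s["ee_pos"].round(4),"F",s["ft_force"].round(1))
    return im
E
python3 -m crank '[[[0,-0.3,0],[0,0,0],0],[[0,-0.3,0],[0,0,0],0],[[0,-0.3,0],[0,0,0],0],[[0,-0.3,0],[0,0,0],0],[[0,-0.3,0],[0,0,0],0],[[0,-0.3,0],[0,0,0],0]]'
python3 -c "
from h import *
im=where(ys=(-.16,.125));save('scene4.png',im['pixels'])"
python3 -m crank '[[[0,0,0],[0,0,0],0],[[0,0,0],[0,0,0],0],[[0,0,0],[0,0,0],0],[[0,0,0],[0,0,0],0]]'
python3 -c "
from h import *
im=where(ys=(-.16,.125));save('scene5.png',im['pixels'])"
```

```text
time: 9.43
ee_pos: [0.4509, 0.1771, 0.1089]
tcp_rot: [-0.154, 3.135, -0.001]
ft_force: [-0.3, -0.0, 0.1]
grip_width: 0.002
gripper_force: 0.0
time: 9.93
ee_pos: [0.4572, 0.1333, 0.1118]
tcp_rot: [-0.155, 3.128, 0.004]
ft_force: [-1.6, 4.6, 5.3]
grip_width: 0.001
gripper_force: 3.1
scene t 9.98 n 686 c [0.4541 0.0991 0.0448] slab xy 0.0036 0.0861 len 0.084 rms 0.0045 tcp [0.4572 0.1318 0.1114] F [ 1.  -0.1  0.5]
time: 10.32
ee_pos: [0.4557, 0.1333, 0.1095]
tcp_rot: [-0.156, 3.133, -0.0]
ft_force: [0.5, 0.6, 0.4]
grip_width: -0.006
gripper_force: 0.0
scene t 10.37 n 686 c [0.4546 0.0974 0.0449] slab xy 0.0039 0.0844 len 0.084 rms 0.0053 tcp [0.4558 0.1334 0.1096] F [ 0.  -0.4  0.4]
```

```bash
python3 -m crank '[[[0,-0.3,0],[0,0,0],0],[[0,-0.5,0],[0,0,0],0],[[0,-0.5,0],[0,0,0],0],[[0,-0.5,0],[0,0,0],0],[[0,-0.5,0],[0,0,0],0],[[0,-0.5,0],[0,0,0],0]]'
python3 -c "
from h import *
im=where(ys=(-.16,.075));save('scene6.png',im['pixels'])"
python3 -m crank '[[[0,0,0],[0,0,0],0],[[0,0,0],[0,0,0],0],[[0,0,0],[0,0,0],0],[[0,0,0],[0,0,0],0],[[0,0,0],[0,0,0],0]]'
python3 -c "
from h import *
im=where(ys=(-.16,.075));save('scene7.png',im['pixels'])"
```

```text
time: 10.87
ee_pos: [0.4631, 0.0632, 0.1101]
tcp_rot: [-0.156, 3.131, 0.001]
ft_force: [0.4, 1.1, 0.8]
grip_width: -0.003
gripper_force: 0.7
scene t 10.92 n 680 c [0.4611 0.0285 0.0451] slab xy 0.004 0.0152 len 0.083 rms 0.0061 tcp [0.4634 0.0613 0.1101] F [ 0.6 -2.   0. ]
time: 11.33
ee_pos: [0.463, 0.0642, 0.1101]
tcp_rot: [-0.157, 3.131, 0.001]
ft_force: [-0.0, -0.0, 0.3]
grip_width: -0.001
gripper_force: 0.0
scene t 11.38 n 716 c [0.4617 0.0259 0.0451] slab xy 0.0044 0.0125 len 0.083 rms 0.007 tcp [0.463  0.0642 0.1101] F [-0.1  0.1  0.8]
```

```bash
python3 -m crank '[[[0,-0.3,0],[0,0,0],0],[[0,-0.5,0],[0,0,0],0],[[0,-0.5,0],[0,0,0],0],[[0,-0.5,0],[0,0,0],0],[[0,-0.5,0],[0,0,0],0],[[0,-0.5,0],[0,0,0],0],[[0,-0.5,0],[0,0,0],0],[[0,-0.5,0],[0,0,0],0],[[0,-0.5,0],[0,0,0],0]]'
python3 -c "
from h import *
im=where(ys=(-.16,-.03));save('s8.png',im['pixels'])"
python3 -m crank '[[[0,-0.3,0],[0,0,0],0],[[0,-0.3,0],[0,0,0],0],[[0,0,0],[0,0,0],0],[[0,0,0],[0,0,0],0]]'
python3 -c "
from h import *
import cv2
im=where(ys=(-.16,-.03));save('s9.png',im['pixels'])
I=lambda n:cv2.resize(cv2.imread('pics/'+n)[200:330,180:380],(400,260))
save('m1.png',np.vstack([np.hstack([I('scene3.png'),I('scene5.png')]),np.hstack([I('scene7.png'),I('s9.png')])]))"
```

```text
time: 12.13
ee_pos: [0.4738, -0.0438, 0.1102]
tcp_rot: [-0.156, 3.131, 0.002]
ft_force: [0.8, 0.9, 0.6]
grip_width: 0.003
gripper_force: 0.7
scene t 12.18 n 773 c [ 0.4717 -0.0784  0.045 ] slab xy 0.0047 -0.0923 len 0.084 rms 0.0062 tcp [ 0.4741 -0.0459  0.1103] F [ 0.7 -2.3  0.2]
time: 12.52
ee_pos: [0.4752, -0.0584, 0.1101]
tcp_rot: [-0.155, 3.132, 0.0]
ft_force: [1.4, -0.5, -0.2]
grip_width: 0.004
gripper_force: 0.0
scene t 12.57 n 837 c [ 0.4735 -0.0943  0.0449] slab xy 0.005 -0.1082 len 0.084 rms 0.0067 tcp [ 0.4752 -0.0581  0.11  ] F [ 0.2  1.2 -0.3]
```

View pics/m1.png

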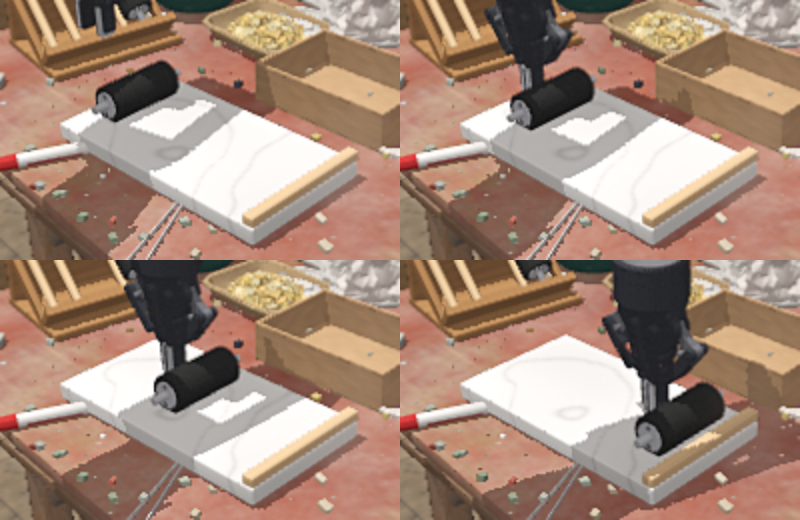

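It follows the shut finger without ever running ahead, with about 1 N of drag. In the four frames it halts whenever the finger halts, which suggests a flat; the gap to the lath at (700,440) is small. I'll push the last bit to the lath, then lift off and measure the axle height unobstructed.

```bash
python3 -m crank '[[[0,-0.2,0],[0,0,0],0],[[0,-0.2,0],[0,0,0],0],[[0,0,0],[0,0,0],0],[[0,0.4,0],[0,0,0],0],[[0,0,-1],[0,0,0],0.3],[[0,0,-1],[0,0,0],1],[[0,0,-1],[0,0,0],1],[[0,0,0],[0,0,0],1]]'
python3 -c "
from h import *
where(ys=(-.16,-.03));where('wrist',ys=(-.16,-.03))
im=ctrl.get_image('wrist');A=cloud(im)
rel=A-[.4585,.013,0];yv=np.array([-.0924,.9957,0])
m=(np.abs(rel@yv)<.04)&(np.abs(A[...,2]-.024)<.01)&(im['pixels'].min(-1)>100);print('marble',m.sum(),np.median(A[m][:,2]).round(4))
im=ctrl.get_image('scene');A=cloud(im)
rel=A-[.4585,.013,0]
m=(np.abs(rel@yv-.1)<.03)&(np.abs(A[...,2]-.024)<.01)&(im['pixels'].min(-1)>100);print('marble',m.sum(),np.median(A[m][:,2]).round(4))
go([.466,-.105,.09],Rt(95.3))"
```

```text
time: 13.23
ee_pos: [0.4774, -0.0585, 0.191]
tcp_rot: [-0.156, 3.121, -0.006]
ft_force: [0.5, -0.3, 0.6]
grip_width: 0.564
gripper_force: 0.0
scene t 13.28 n 691 c [ 0.4748 -0.1029  0.044 ] slab xy 0.0056 -0.117 len 0.085 rms 0.0016 tcp [ 0.4765 -0.0583  0.1886] F [-0.3 -0.1 -0.2]
wrist t 13.33 n 11192 c [ 0.4768 -0.1036  0.0441] slab xy 0.0075 -0.1178 len 0.085 rms 0.0012 tcp [ 0.4754 -0.0581  0.1864] F [-0.1  0.7 -0.4]
marble 30216 0.0248
marble 1126 0.0246
t 13.43 tcp [ 0.4741 -0.0578  0.184 ] -> [ 0.466 -0.105  0.144] F [-0.2 -0.6 -0.7] w 0.9 gf 0.0 q [-0.24 -0.02  1.72  0.    1.44 -1.91]
 shift now-axes [ 0.52 -1.85  1.6 ] final-axes [ 0.5  -1.85  1.6 ] turn [0.   0.04 0.06]
```

Both cameras put the axle 19.4 mm above the marble after the whole run, so this roll slid on its flat and is the bad one. I'll straddle it, draw it off the lath, grip it and put it in the box.

```bash
python3 -m crank '[[[0,-0.9,0],[0,0,0],1],[[0,-0.9,0],[0,0,0],1],[[0,0,0.8],[0,0,0],1],[[0,0,0.8],[0,0,0],1],[[0,0,0.8],[0,0,0],1],[[0,0,0.7],[0,0,0],1],[[0,0,0.1],[0,0,0],1],[[0,0.4,0],[0,0,0],1],[[0,0.4,0],[0,0,0],1],[[0,0.4,0],[0,0,0],1],[[0,0.4,0],[0,0,0],1],[[0,0.4,0],[0,0,0],1],[[0,0.4,0],[0,0,0],1],[[0,0,0],[0,0,0],1],[[0,0,0],[0,0,0],0],[[0,0,0],[0,0,0],0],[[0,0,0],[0,0,0],0],[[0,0,0],[0,0,0],0],[[0,0,0],[0,0,0],0]]' 40
python3 -m crank '[[[0,0,-0.5],[0,0,0],0],[[0,0,-1],[0,0,0],0],[[0,0,-1],[0,0,0],0],[[0,0,-1],[0,0,0],0],[[0,0,0],[0,0,0],0]]'
python3 -c "
from h import *
where();go([.667,-.011,.1],Rt(5.3))"
```

```text
time: 15.02
ee_pos: [0.4741, -0.0436, 0.1056]
tcp_rot: [-0.154, 3.131, 0.001]
ft_force: [0.4, -0.7, 3.0]
grip_width: 0.499
gripper_force: 41.6
time: 15.43
ee_pos: [0.4754, -0.0437, 0.1974]
tcp_rot: [-0.155, 3.123, -0.002]
ft_force: [1.8, -0.6, -0.9]
grip_width: 0.504
gripper_force: 41.2h.py:23: RuntimeWarning: Mean of empty slice.
  m=q.mean(0);a=(q-m)@e;b=(q-m)@f
  ret = um.true_divide(
Traceback (most recent call last):
  File "h.py", line 43, in where
    q=A[m];c,l,r=axis_fit(q,ax,1);e=c-[.4585,.013,0]
                 ~~~~~~~~^^^^^^^^
  File "h.py", line 25, in axis_fit
    s=(q-m)@d;lo,hi=np.percentile(s,[1.5,98.5])
                    ~~~~~~~~~~~~~^^^^^^^^^^^^^^
IndexError: index -1 is out of bounds for axis 0 with size 0
```

```bash
python3 -m crank '[[[0,0,0],[0,0,1],0],[[0,0,0],[0,0,1],0],[[0,0,0],[0,0,1],0],[[0,0,0],[0,0,1],0],[[0,0,0],[0,0,1],0],[[0,0,0],[0,0,1],0],[[0,0,0],[0,0,1],0],[[0,0,0],[0,0,1],0],[[0,0,0],[0,0,1],0],[[0,0,0],[0,0,1],0],[[0,0,0],[0,0,1],0],[[0,0,0],[0,0,1],0],[[0,0,0],[0,0,1],0],[[0,0,0],[0,0,0],0]]'
python3 -c "
from h import *
go([.667,-.011,.13],Rt(5.3),.062)"
```

```text
time: 16.65
ee_pos: [0.472, -0.043, 0.1898]
tcp_rot: [-2.098, -2.338, -0.004]
ft_force: [-0.7, 0.0, -0.8]
grip_width: 0.498
gripper_force: 41.1
t 16.65 tcp [ 0.472  -0.043   0.1898] -> [ 0.667 -0.011  0.192] F [-0.7  0.  -0.8] w 0.5 gf 41.1 q [-0.21 -0.03  1.72  0.    1.45 -0.32]
 shift now-axes [ 0.43  7.89 -0.07] final-axes [ 0.55  7.89 -0.09] turn [ 0.01 -0.02  0.13]
```

```bash
python3 -m crank '[[[0.07,0.99,0],[0,0,0.13],0],[[0.07,0.99,0],[0,0,0],0],[[0.07,0.99,0],[0,0,0],0],[[0.07,0.99,0],[0,0,0],0],[[0.07,0.99,0],[0,0,0],0],[[0.07,0.99,0],[0,0,0],0],[[0.07,0.99,0],[0,0,0],0],[[0.07,0.99,0],[0,0,0],0],[[0,0,0.6],[0,0,0],0],[[0,0,1],[0,0,0],0],[[0,0,0],[0,0,0],0]]'
python3 -c "
from h import *
go([.667,-.011,.0235],Rt(5.3),.062)"
```

```text
time: 17.57
ee_pos: [0.6661, -0.0098, 0.1453]
tcp_rot: [-2.106, -2.322, 0.006]
ft_force: [-1.8, 0.3, -4.1]
grip_width: 0.496
gripper_force: 41.4
t 17.57 tcp [ 0.6661 -0.0098  0.1453] -> [ 0.667  -0.011   0.0855] F [-1.8  0.3 -4.1] w 0.5 gf 41.4 q [-0.1   0.42  1.28  0.    1.45 -0.2 ]
 shift now-axes [-0.06  0.05  2.39] final-axes [-0.05  0.03  2.39] turn [-0.06 -0.03  0.04]
```

```bash
python3 -m crank '[[[0,0,0.8],[0,0,0],0],[[0,0,0.8],[0,0,0],0],[[0,0,0.5],[0,0,0],0],[[0,0,0.06],[0,0,0],0],[[0,0,0],[0,0,0],0],[[0,0,0],[0,0,0],0]]'; python3 -m crank '[[[0,0,0.06],[0,0,0],0],[[0,0,0],[0,0,0],0]]'; python3 -m crank '[[[0,0,0.06],[0,0,0],0],[[0,0,0],[0,0,0],0]]'
```

```text
time: 18.07
ee_pos: [0.6699, -0.0103, 0.1008]
tcp_rot: [2.11, 2.321, 0.008]
ft_force: [-0.1, 0.0, -1.1]
grip_width: 0.496
gripper_force: 41.5
time: 18.23
ee_pos: [0.6703, -0.0103, 0.1]
tcp_rot: [2.109, 2.319, 0.01]
ft_force: [0.5, 0.2, -2.5]
grip_width: 0.499
gripper_force: 41.4
time: 18.4
ee_pos: [0.6698, -0.0102, 0.0975]
tcp_rot: [2.111, 2.32, 0.008]
ft_force: [-0.5, -0.1, -2.5]
grip_width: 0.499
gripper_force: 41.4
```

```bash
python3 -m crank '[[[0,0,0.05],[0,0,0],0],[[0,0,0],[0,0,0],0]]'
```

```text
time: 18.57
ee_pos: [0.6695, -0.0102, 0.0955]
tcp_rot: [2.111, 2.321, 0.007]
ft_force: [-0.1, -0.3, -1.8]
grip_width: 0.499
gripper_force: 41.4
```

```bash
python3 -m crank '[[[0,0,0.22],[0,0,0],0],[[0,0,0],[0,0,0],0],[[0,0,0],[0,0,0],0]]'; python3 -m crank '[[[0,0,0.06],[0,0,0],0],[[0,0,0],[0,0,0],0]]'; python3 -m crank '[[[0,0,0.06],[0,0,0],0],[[0,0,0],[0,0,0],0]]'
```

```text
time: 18.82
ee_pos: [0.6691, -0.0101, 0.0892]
tcp_rot: [2.112, 2.322, 0.006]
ft_force: [0.4, 0.0, -1.2]
grip_width: 0.496
gripper_force: 41.4
time: 18.98
ee_pos: [0.6695, -0.0102, 0.0883]
tcp_rot: [2.111, 2.321, 0.007]
ft_force: [-0.2, -0.0, -1.6]
grip_width: 0.496
gripper_force: 41.4
time: 19.15
ee_pos: [0.6695, -0.0102, 0.0869]
tcp_rot: [2.111, 2.321, 0.007]
ft_force: [0.3, 0.6, -1.6]
grip_width: 0.501
gripper_force: 41.4
```

```bash
python3 -m crank '[[[0,0,0.05],[0,0,0],0],[[0,0,0],[0,0,0],0]]'; python3 -m crank '[[[0,0,0.05],[0,0,0],0],[[0,0,0],[0,0,0],0]]'
```

```text
time: 19.32
ee_pos: [0.6698, -0.0102, 0.0859]
tcp_rot: [2.111, 2.321, 0.008]
ft_force: [-0.8, 0.5, -1.5]
grip_width: 0.495
gripper_force: 41.5
time: 19.48
ee_pos: [0.6699, -0.0102, 0.0857]
tcp_rot: [2.111, 2.32, 0.008]
ft_force: [-1.8, -0.1, 3.1]
grip_width: 0.493
gripper_force: 41.9
```

```bash
python3 -m crank '[[[0,0,0],[0,0,0],0.68],[[0,0,0],[0,0,0],0.68],[[0,0,0],[0,0,0],0.68],[[0,0,-0.5],[0,0,0],0.68],[[0,0,-1],[0,0,0],0.68],[[0,0,-1],[0,0,0],0.68],[[0,0,-1],[0,0,0],1],[[0,0,-1],[0,0,0],1],[[0,0,-1],[0,0,0],1],[[0,0,-1],[0,0,0],1],[[0,0,0],[0,0,0],1]]'
python3 - <<'E'
from h import *
R=Rt(-5.4,40);z=R.as_matrix()[:,2]
go(np.array([.5885,.343,.0755])-.075*z,R,.058)
im=ctrl.get_image("scene");A=cloud(im)
m=(im["pixels"].max(-1)<55)&(np.abs(A[...,0]-.667)<.05)&(np.abs(A[...,1]+.01)<.085)&(A[...,2]<.06);q=A[m]
print(len(q),q.mean(0).round(3),q.max(0).round(3))
save("box.png",cv2.resize(im["pixels"][170:330,180:400],(660,480)))
E
```

```text
time: 20.4
ee_pos: [0.6707, -0.0105, 0.256]
tcp_rot: [2.104, 2.313, 0.02]
ft_force: [1.1, -0.1, 0.5]
grip_width: 1.002
gripper_force: 0.0
t 20.4 tcp [ 0.6707 -0.0105  0.256 ] -> [0.5805 0.2579 0.1774] F [ 1.1 -0.1  0.5] w 1.0 gf 0.0 q [-0.1   0.36  1.14  0.    1.62 -0.2 ]
 shift now-axes [11.04 -2.64  3.07] final-axes [ 5.91 -4.6   9.06] turn [-0.39  5.81  1.57]
328 [ 0.655 -0.02   0.035] [0.687 0.031 0.048]
```

View pics/box.png

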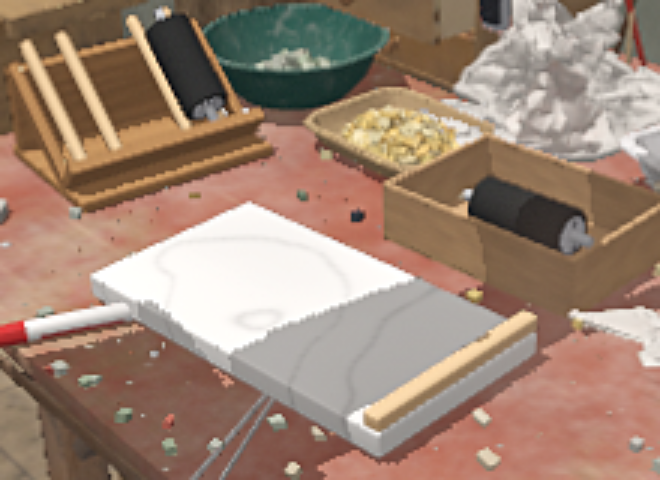

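The bad roll lies in the box at (525,215), and the second is still in the rack at (185,65). Now for the second roll.

```bash
python3 -m crank '[[[1,-0.24,0.1],[0,0,0],1],[[1,-0.24,0.1],[0,0,0],1],[[1,-0.24,0.1],[0,0,0],1],[[1,-0.24,0.1],[0,0,0],1],[[1,-0.24,0.1],[0,0,0],1],[[1,-0.24,0.1],[0,0,0],1],[[1,-0.24,0.1],[0,0,0],1],[[1,-0.24,0.1],[0,0,0],1],[[1,-0.24,0.1],[0,0,0],1],[[1,-0.24,0.1],[0,0,0],1],[[1,-0.24,0.1],[0,0,0],1],[[0,0,0],[-0.06,0.97,0.26],1],[[0,0,0],[-0.06,0.97,0.26],1],[[0,0,0],[-0.06,0.97,0.26],1],[[0,0,0],[-0.06,0.97,0.26],1],[[0,0,0],[-0.06,0.97,0.26],1],[[0,0,0],[-0.06,0.97,0.26],1],[[0,0,0],[0,0,0],1]]'
python3 - <<'E'
from h import *
R=Rt(-5.4,40);z=R.as_matrix()[:,2]
go(np.array([.5885,.343,.0755])-.075*z,R,.058)
E
```

```text
time: 21.95
ee_pos: [0.5758, 0.2547, 0.215]
tcp_rot: [-1.913, -1.72, -0.673]
ft_force: [-0.6, -0.9, -1.0]
grip_width: 1.003
gripper_force: 0.0
t 21.95 tcp [0.5758 0.2547 0.215 ] -> [0.5805 0.2579 0.1774] F [-0.6 -0.9 -1. ] w 1.0 gf 0.0 q [0.06 0.21 1.53 0.71 1.36 0.03]
 shift now-axes [-0.86  0.21  1.24] final-axes [-0.86  0.17  1.24] turn [-0.15 -0.01 -0.15]
```

```bash
python3 -m crank '[[[-0.86,0.18,0.6],[-0.15,0,-0.15],1],[[0,0,0.6],[0,0,0],1],[[0,0,0],[0,0,0],1]]'
python3 - <<'E'
from h import *
R=Rt(-5.4,40);z=R.as_matrix()[:,2];d=-R.as_matrix()[:,0]
im=ctrl.get_image("wrist");A=cloud(im);B=im["pixels"].astype(int)
m=(B.max(-1)<60)&(np.abs(A[...,0]-.5885)<.03)&(np.abs(A[...,1]-.343)<.07)&(A[...,2]>.05)&(A[...,2]<.14)
q=A[m];c,l,r=axis_fit(q,d,1);print(len(q),c.round(4),l,r)
go([.589,.3435,.0758],R,.059)
E
```

```text
time: 22.2
ee_pos: [0.5796, 0.2601, 0.1781]
tcp_rot: [-1.908, -1.747, -0.693]
ft_force: [-1.3, 0.1, -0.5]
grip_width: 0.997
gripper_force: 0.0
13078 [0.5893 0.3433 0.0767] 0.08640882835928836 0.0007120141674294041
t 22.25 tcp [0.5802 0.2603 0.1801] -> [0.5854 0.3057 0.121 ] F [0.6 0.5 0.3] w 1.0 gf 0.0 q [ 0.07  0.24  1.56  0.72  1.28 -0.03]
 shift now-axes [-0.11  0.04  2.99] final-axes [-0.12  0.04  2.99] turn [-0.01  0.01  0.06]
```

```bash
python3 -m crank '[[[-0.05,0.02,0.85],[0,0,0.06],1],[[-0.05,0.02,0.85],[0,0,0],1],[[0,0,0.8],[0,0,0],1],[[0,0,0.45],[0,0,0],1],[[0,0,0],[0,0,0],1],[[0,0,0],[0,0,0],1]]'
python3 -c "
from h import *
go([.589,.3435,.0758],Rt(-5.4,40),.059)"
```

```text
time: 22.75
ee_pos: [0.5871, 0.3055, 0.1248]
tcp_rot: [-1.911, -1.742, -0.701]
ft_force: [0.2, 1.4, -0.2]
grip_width: 1.001
gripper_force: 0.0
t 22.75 tcp [0.5871 0.3055 0.1248] -> [0.5854 0.3057 0.121 ] F [ 0.2  1.4 -0.2] w 1.0 gf 0.0 q [ 0.15  0.33  1.57  0.75  1.16 -0.04]
 shift now-axes [-0.1  -0.07  0.12] final-axes [-0.1  -0.07  0.12] turn [ 0.03 -0.01  0.02]
```

```bash
python3 -m crank '[[[-0.1,-0.07,0.1],[0,0,0],1],[[0,0,0],[0,0,0],0],[[0,0,0],[0,0,0],0],[[0,0,0],[0,0,0],0],[[0,0,0],[0,0,0],0],[[0,0,0],[0,0,0],0],[[0,0,-0.3],[0,0,0],0],[[0,0,-0.6],[0,0,0],0],[[0,0,-1],[0,0,0],0],[[0,0,-1],[0,0,0],0],[[0,0,-1],[0,0,0],0],[[0,0,-1],[0,0,0],0],[[0,0,0],[0,0,0],0]]' 40
python3 -c "
from h import *
go([.449,.1226,.13],Rt(95.3),.06)"
```

```text
time: 23.83
ee_pos: [0.5796, 0.2238, 0.2197]
tcp_rot: [-1.916, -1.743, -0.712]
ft_force: [0.6, -0.2, -0.2]
grip_width: 0.502
gripper_force: 41.7
t 23.83 tcp [0.5796 0.2238 0.2197] -> [0.449  0.1226 0.19  ] F [ 0.6 -0.2 -0.2] w 0.5 gf 41.7 q [ 0.01  0.19  1.54  0.71  1.37 -0.03]
 shift now-axes [-4.2  -4.81 -2.07] final-axes [ 5.58 -3.55  1.19] turn [  5.19  -4.13 -13.98]
```

```bash
python3 -m crank '[[[0,0,0],[0.33,-0.26,-0.87],0],[[0,0,0],[0.33,-0.26,-0.87],0],[[0,0,0],[0.33,-0.26,-0.87],0],[[0,0,0],[0.33,-0.26,-0.87],0],[[0,0,0],[0.33,-0.26,-0.87],0],[[0,0,0],[0.33,-0.26,-0.87],0],[[0,0,0],[0.33,-0.26,-0.87],0],[[0,0,0],[0.33,-0.26,-0.87],0],[[0,0,0],[0.33,-0.26,-0.87],0],[[0,0,0],[0.33,-0.26,-0.87],0],[[0,0,0],[0.33,-0.26,-0.87],0],[[0,0,0],[0.33,-0.26,-0.87],0],[[0,0,0],[0.33,-0.26,-0.87],0],[[0,0,0],[0.33,-0.26,-0.87],0],[[0,0,0],[0.33,-0.26,-0.87],0],[[0,0,0],[0.33,-0.26,-0.87],0],[[0,0,0],[0,0,0],0]]'
python3 -c "
from h import *
go([.449,.1226,.13],Rt(95.3),.06)"
```

```text
time: 25.25
ee_pos: [0.5764, 0.2277, 0.2137]
tcp_rot: [0.152, -3.122, 0.015]
ft_force: [0.3, 0.5, -1.7]
grip_width: 0.499
gripper_force: 41.5
t 25.25 tcp [0.5764 0.2277 0.2137] -> [0.449  0.1226 0.19  ] F [ 0.3  0.5 -1.7] w 0.5 gf 41.5 q [ 0.29  0.28  1.32 -0.01  1.55 -1.38]
 shift now-axes [ 5.46 -3.68  1.07] final-axes [ 5.46 -3.71  0.95] turn [-0.07 -0.14  0.04]
```

```bash
python3 -m crank '[[[0.91,-0.62,0],[-0.07,-0.14,0.04],0],[[0.91,-0.62,0],[0,0,0],0],[[0.91,-0.62,0],[0,0,0],0],[[0.91,-0.62,0.3],[0,0,0],0],[[0.91,-0.62,0.3],[0,0,0],0],[[0.91,-0.62,0.4],[0,0,0],0],[[0,0,0.6],[0,0,0],0],[[0,0,0.6],[0,0,0],0],[[0,0,0],[0,0,0],0]]'
python3 - <<'E'
from h import *
s=ctrl.sense();ax=Rt(95.3).as_matrix()[:,0]
for n in("scene","wrist"):
    im=ctrl.get_image(n);A=cloud(im);B=im["pixels"].astype(int)
    rel=A-s["ee_pos"]+[0,0,.06]
    m=(B.max(-1)<50)&(np.abs(rel@ax)<.06)&(np.abs(rel[...,1])<.03)&(np.abs(rel[...,2])<.03)&(np.abs(rel@ax)>.016)
    q=A[m];c=axis_fit(q,ax,1);print(n,len(q),[np.round(x,4) for x in c],(s["ee_pos"]-c[0]).round(4))
go([.449,.1226,.046],Rt(95.3),.06)
E
```

```text
time: 26.0
ee_pos: [0.4474, 0.121, 0.1563]
tcp_rot: [0.133, -3.133, -0.001]
ft_force: [-1.2, -0.3, -2.9]
grip_width: 0.5
gripper_force: 41.5
scene 356 [array([0.4442, 0.1206, 0.0961]), np.float64(0.0854), np.float64(0.0019)] [0.0032 0.0004 0.0603]
wrist 15635 [array([0.4433, 0.1199, 0.0977]), np.float64(0.0781), np.float64(0.0011)] [0.0041 0.0011 0.0586]
t 26.1 tcp [0.4495 0.1215 0.1593] -> [0.449  0.1226 0.106 ] F [-0.2 -0.   0.1] w 0.5 gf 41.5 q [ 0.14 -0.02  1.78  0.    1.39 -1.52]
 shift now-axes [0.01 0.04 2.13] final-axes [0.01 0.05 2.13] turn [ 0.01 -0.01 -0.05]
```

```bash
python3 -m crank '[[[-0.15,0,0.8],[0,0,0],0],[[0,0,0.7],[0,0,0],0],[[0,0,0.4],[0,0,0],0],[[0,0,0],[0,0,0],0],[[0,0,0],[0,0,0],0]]'; python3 -m crank '[[[0,0,0.06],[0,0,0],0],[[0,0,0],[0,0,0],0]]'; python3 -m crank '[[[0,0,0.05],[0,0,0],0],[[0,0,0],[0,0,0],0]]'
```

```text
time: 26.52
ee_pos: [0.4539, 0.1221, 0.1126]
tcp_rot: [-0.138, 3.138, 0.001]
ft_force: [1.2, -1.0, -1.7]
grip_width: 0.498
gripper_force: 41.5
time: 26.68
ee_pos: [0.4545, 0.1221, 0.112]
tcp_rot: [-0.138, 3.135, 0.001]
ft_force: [0.0, -0.7, -2.1]
grip_width: 0.5
gripper_force: 41.5
time: 26.85
ee_pos: [0.454, 0.122, 0.1102]
tcp_rot: [-0.139, 3.136, 0.001]
ft_force: [-0.4, 0.4, -2.0]
grip_width: 0.5
gripper_force: 41.5
```

```bash
python3 -m crank '[[[0,0,0.08],[0,0,0],0],[[0,0,0],[0,0,0],0]]'; python3 -m crank '[[[0,0,0.05],[0,0,0],0],[[0,0,0],[0,0,0],0]]'; python3 -m crank '[[[0,0,0.04],[0,0,0],0],[[0,0,0],[0,0,0],0]]'
```

```text
time: 27.02
ee_pos: [0.4536, 0.1219, 0.1075]
tcp_rot: [-0.139, 3.137, 0.0]
ft_force: [-0.4, 0.7, -1.7]
grip_width: 0.494
gripper_force: 41.5
time: 27.18
ee_pos: [0.4538, 0.122, 0.1069]
tcp_rot: [-0.139, 3.137, 0.001]
ft_force: [-1.3, -0.4, 2.3]
grip_width: 0.493
gripper_force: 41.9
time: 27.35
ee_pos: [0.4538, 0.122, 0.1068]
tcp_rot: [-0.139, 3.137, 0.0]
ft_force: [-4.0, -0.8, 7.9]
grip_width: 0.498
gripper_force: 42.5
```

```bash
python3 -m crank '[[[0,0,0.03],[0,0,0],0],[[0,0,0],[0,0,0],0]]'
```

```text
time: 27.52
ee_pos: [0.4538, 0.122, 0.1067]
tcp_rot: [-0.139, 3.137, 0.0]
ft_force: [-5.1, -1.4, 11.7]
grip_width: 0.496
gripper_force: 42.9
```

```bash
python3 -m crank '[[[0,0,-0.03],[0,0,0],0],[[0,0,0],[0,0,0],0.7],[[0,0,0],[0,0,0],1],[[0,0,0],[0,0,0],1],[[0,0,0],[0,0,0],1]]'; python3 -c "
from h import *
where();where()"
```

```text
time: 27.93
ee_pos: [0.4536, 0.1219, 0.1051]
tcp_rot: [-0.139, 3.137, 0.0]
ft_force: [0.6, -0.0, 0.4]
grip_width: 0.997
gripper_force: 0.0
scene t 27.98 n 600 c [0.4492 0.1224 0.0483] slab xy 0.0009 0.1098 len 0.082 rms 0.0177 tcp [0.4536 0.1219 0.1051] F [0.1 0.6 0.5]
scene t 28.03 n 605 c [0.4501 0.1223 0.0482] slab xy 0.0017 0.1096 len 0.083 rms 0.0177 tcp [0.4536 0.1219 0.1051] F [-0.8 -0.1  0.6]
```

```bash
python3 -m crank '[[[0,0,-0.6],[0,0,0],1],[[0,0,-1],[0,0,0],1],[[0,0,-1],[0,0,0],1],[[0,0,-0.4],[0,0,0],1],[[0.15,0.8,0],[0,0,0],0.2],[[0,1,0],[0,0,0],0],[[0,0.4,0],[0,0,0],0],[[0,0,0],[0,0,0],0],[[0,0,0.9],[0,0,0],0],[[0,0,0.95],[0,0,0],0],[[0,0,0.95],[0,0,0],0],[[0,0,0],[0,0,0],0]]'
python3 -c "
from h import *
where(ys=(-.16,.132))
go([.4455,.175,.055],Rt(95.3))"
```

```text
time: 29.03
ee_pos: [0.4417, 0.1747, 0.1048]
tcp_rot: [0.138, -3.129, 0.005]
ft_force: [-0.7, 0.1, 0.7]
grip_width: -0.001
gripper_force: 0.0
scene t 29.08 n 607 c [0.451  0.1218 0.0469] slab xy 0.0026 0.109 len 0.085 rms 0.0028 tcp [0.443  0.1751 0.1072] F [-0.1 -0.7 -0.7]
t 29.08 tcp [0.443  0.1751 0.1072] -> [0.4455 0.175  0.109 ] F [-0.1 -0.7 -0.7] w 0.0 gf 0.0 q [ 0.26  0.06  1.81 -0.    1.28 -1.4 ]
 shift now-axes [-0.1  -0.01 -0.07] final-axes [-0.1  -0.01 -0.07] turn [-0.02 -0.05 -0.04]
```

```bash
python3 -m crank '[[[-0.08,-0.3,0],[0,0,0],0],[[0,-0.3,0],[0,0,0],0],[[0,-0.3,0],[0,0,0],0],[[0,-0.3,0],[0,0,0],0],[[0,-0.3,0],[0,0,0],0],[[0,0,0],[0,0,0],0]]'
python3 -c "
from h import *
im=where(ys=(-.16,.118));save('t1.png',im['pixels'])"
python3 -m crank '[[[0,0,0],[0,0,0],0],[[0,0,0],[0,0,0],0],[[0,0,0],[0,0,0],0]]'
python3 -c "
from h import *
im=where(ys=(-.16,.118));save('t2.png',im['pixels'])"
```

```text
time: 29.58
ee_pos: [0.4508, 0.1376, 0.111]
tcp_rot: [-0.136, 3.136, -0.001]
ft_force: [-0.5, 0.5, 0.4]
grip_width: -0.003
gripper_force: 0.0
scene t 29.63 n 670 c [0.4531 0.0961 0.0474] slab xy 0.0023 0.0833 len 0.084 rms 0.0047 tcp [0.4506 0.1382 0.1107] F [ 0.4  0.5 -0.1]
time: 29.88
ee_pos: [0.4502, 0.1394, 0.1102]
tcp_rot: [-0.139, 3.138, 0.0]
ft_force: [0.5, 0.4, -0.2]
grip_width: 0.002
gripper_force: 0.0
scene t 29.93 n 681 c [0.4547 0.0779 0.0474] slab xy 0.0022 0.065 len 0.085 rms 0.0102 tcp [0.4502 0.1395 0.1102] F [-0.1 -0.6  0. ]
```

It ran on by itself 18 mm in 0.3 s with the finger still, so it turns freely. I'll let it roll on and watch.

```bash
for k in 1; do python3 -m crank '[[[0,-0.1,0],[0,0,0],0],[[0,-0.1,0],[0,0,0],0],[[0,-0.1,0],[0,0,0],0],[[0,-0.1,0],[0,0,0],0],[[0,-0.1,0],[0,0,0],0],[[0,-0.1,0],[0,0,0],0],[[0,-0.1,0],[0,0,0],0],[[0,-0.1,0],[0,0,0],0],[[0,-0.1,0],[0,0,0],0],[[0,-0.1,0],[0,0,0],0]]'; python3 -c "
from h import *
im=where(ys=(-.16,.06));save('t3.png',im['pixels'])"; done
python3 -m crank '[[[0,-0.1,0],[0,0,0],0],[[0,-0.1,0],[0,0,0],0],[[0,-0.1,0],[0,0,0],0],[[0,-0.1,0],[0,0,0],0],[[0,-0.1,0],[0,0,0],0],[[0,-0.1,0],[0,0,0],0]]'
python3 -c "
from h import *
im=where(ys=(-.16,.03))"
```

```text
time: 30.77
ee_pos: [0.4526, 0.114, 0.1104]
tcp_rot: [-0.139, 3.137, 0.0]
ft_force: [-0.4, 0.5, -0.5]
grip_width: 0.003
gripper_force: 0.0
scene t 30.82 n 589 c [0.4555 0.0717 0.0469] slab xy 0.0025 0.0587 len 0.085 rms 0.0016 tcp [0.4526 0.1137 0.1103] F [ 0.6 -0.1 -0.7]
time: 31.32
ee_pos: [0.4539, 0.0992, 0.1104]
tcp_rot: [-0.139, 3.137, 0.0]
ft_force: [0.2, 0.9, 0.6]
grip_width: 0.002
gripper_force: 0.1
scene t 31.37 n 160 c [0.457  0.0631 0.0482] slab xy 0.0031 0.05 len 0.081 rms 0.001 tcp [0.454  0.0988 0.1103] F [-0.3  0.3  0.7]
```

```bash
python3 -m crank '[[[0,-0.2,0],[0,0,0],0],[[0,-0.35,0],[0,0,0],0],[[0,-0.4,0],[0,0,0],0],[[0,-0.4,0],[0,0,0],0],[[0,-0.4,0],[0,0,0],0],[[0,-0.4,0],[0,0,0],0],[[0,-0.4,0],[0,0,0],0]]'; python3 -c "
from h import *
im=where(ys=(-.16,.01));save('t4.png',im['pixels'])"
python3 -m crank '[[[0,-0.4,0],[0,0,0],0],[[0,-0.4,0],[0,0,0],0],[[0,-0.4,0],[0,0,0],0],[[0,-0.2,0],[0,0,0],0],[[0,0,0],[0,0,0],0],[[0,0,0],[0,0,0],0],[[0,0,0],[0,0,0],0],[[0,0,0],[0,0,0],0],[[0,0,0],[0,0,0],0],[[0,0,0],[0,0,0],0]]'
python3 -c "
from h import *
im=where(ys=(-.16,-.02));save('t5.png',im['pixels'])"
```

```text
time: 31.95
ee_pos: [0.4595, 0.0346, 0.1103]
tcp_rot: [-0.138, 3.137, 0.0]
ft_force: [-0.7, -0.1, -0.0]
grip_width: -0.002
gripper_force: 0.1
scene t 32.0 n 680 c [ 0.4616 -0.0007  0.0471] slab xy 0.0018 -0.0139 len 0.084 rms 0.0032 tcp [0.4598 0.0332 0.1103] F [ 0.2 -1.5 -0.9]
time: 32.83
ee_pos: [0.4626, 0.0013, 0.1103]
tcp_rot: [-0.14, 3.137, 0.0]
ft_force: [0.4, 0.5, 0.2]
grip_width: -0.002
gripper_force: 0.0
scene t 32.88 n 750 c [ 0.4677 -0.0638  0.0471] slab xy 0.002 -0.0773 len 0.084 rms 0.0113 tcp [0.4626 0.0013 0.1103] F [-0.1  0.9  0.7]
```

```bash
python3 -m crank '[[[0,-0.4,0],[0,0,0],0],[[0,-0.4,0],[0,0,0],0],[[0,-0.4,0],[0,0,0],0],[[0,-0.4,0],[0,0,0],0],[[0,-0.4,0],[0,0,0],0],[[0,-0.3,0],[0,0,0],0],[[0,-0.1,0],[0,0,0],0],[[0,0,0],[0,0,0],0],[[0,0,0],[0,0,0],0],[[0,0,0],[0,0,0],0],[[0,0,0],[0,0,0],0]]'; python3 -c "
from h import *
im=where(ys=(-.16,-.05));save('t6.png',im['pixels'])"
```

```text
time: 33.8
ee_pos: [0.4678, -0.0584, 0.1102]
tcp_rot: [-0.14, 3.137, 0.001]
ft_force: [0.6, -0.7, -0.0]
grip_width: 0.002
gripper_force: 0.0
scene t 33.85 n 854 c [ 0.471  -0.1004  0.0473] slab xy 0.002 -0.114 len 0.084 rms 0.0072 tcp [ 0.4678 -0.0583  0.1103] F [-0.2 -0.3 -0.3]
```

```bash
python3 -m crank '[[[0,-0.2,0],[0,0,0],0],[[0,-0.2,0],[0,0,0],0],[[0,0,0],[0,0,0],0],[[0,0,0],[0,0,0],0],[[0,0.3,0],[0,0,0],0],[[0,0,-1],[0,0,0],0.3],[[0,0,-1],[0,0,0],1],[[0,0,-1],[0,0,0],1],[[0,0,0],[0,0,0],1],[[0,0,0],[0,0,0],1]]'
python3 -c "
from h import *
where(ys=(-.16,-.03));where('wrist',ys=(-.16,-.03))
go([.472,-.104,.046],Rt(95.3),.06)"
```

```text
time: 34.68
ee_pos: [0.4689, -0.0611, 0.1872]
tcp_rot: [-0.139, 3.133, -0.002]
ft_force: [-0.6, 0.4, -0.2]
grip_width: 0.706
gripper_force: 0.0
scene t 34.73 n 739 c [ 0.4717 -0.1042  0.0465] slab xy 0.0023 -0.1179 len 0.084 rms 0.0016 tcp [ 0.468  -0.061   0.1855] F [ 0.1 -0.6 -0.4]
wrist t 34.78 n 11521 c [ 0.4742 -0.1047  0.0466] slab xy 0.0048 -0.1186 len 0.086 rms 0.0012 tcp [ 0.4675 -0.0609  0.1845] F [-1.  -0.7 -0.4]
t 34.78 tcp [ 0.4675 -0.0609  0.1845] -> [ 0.472 -0.104  0.106] F [-1.  -0.7 -0.4] w 0.87 gf 0.0 q [-0.25 -0.03  1.73  0.    1.44 -1.91]
 shift now-axes [-0.03 -1.74  3.14] final-axes [-0.02 -1.73  3.14] turn [ 0.01 -0.   -0.03]
```

Seen to roll true: it ran ahead of the finger, with the axle a constant 22 mm above the marble right to the lath. Now fetch it for the fork.

```bash
python3 -m crank '[[[-0.06,-0.87,0],[0,0,0],1],[[0,-0.87,0],[0,0,0],1],[[0,0,0.8],[0,0,0],1],[[0,0,0.8],[0,0,0],1],[[0,0,0.8],[0,0,0],1],[[0,0,0.65],[0,0,0],1],[[0,0,0],[0,0,0],1],[[0,0.4,0],[0,0,0],1],[[0,0.4,0],[0,0,0],1],[[0,0.4,0],[0,0,0],1],[[0,0.4,0],[0,0,0],1],[[0,0.3,0],[0,0,0],1],[[0,0.1,0],[0,0,0],1],[[0,0,0],[0,0,0],0],[[0,0,0],[0,0,0],0],[[0,0,0],[0,0,0],0],[[0,0,0],[0,0,0],0],[[0,0,0],[0,0,0],0],[[0,0,0],[0,0,0],0]]' 40
python3 -c "
from h import *
where()"
python3 -m crank '[[[0,0,-0.5],[0,0,0],0],[[0,0,-1],[0,0,0],0],[[0,0,-1],[0,0,0],0],[[0,0,-1],[0,0,0],0],[[0,0,-1],[0,0,0],0],[[0,0,0],[0,0,0],0]]'
python3 -c "
from h import *
go([.553,-.339,.13],Rt(8.8),.06)"
```

```text
time: 36.37
ee_pos: [0.4693, -0.055, 0.1093]
tcp_rot: [-0.138, 3.137, 0.0]
ft_force: [0.8, 0.1, 1.3]
grip_width: 0.498
gripper_force: 40.8
scene t 36.42 n 639 c [ 0.4662 -0.0556  0.0482] slab xy 0.0013 -0.069 len 0.082 rms 0.0088 tcp [ 0.4693 -0.055   0.1093] F [-0.1 -0.3  1.2]
time: 36.92
ee_pos: [0.4711, -0.0554, 0.2269]
tcp_rot: [-0.138, 3.128, -0.004]
ft_force: [0.9, -1.0, 0.2]
grip_width: 0.499
gripper_force: 40.9
t 36.92 tcp [ 0.4711 -0.0554  0.2269] -> [ 0.553 -0.339  0.19 ] F [ 0.9 -1.   0.2] w 0.5 gf 40.9 q [-0.24 -0.06  1.67  0.    1.52 -1.9 ]
 shift now-axes [ -2.25 -11.58   1.54] final-axes [-11.71   1.5    1.48] turn [ 0.05  0.09 12.54]
```

```bash
python3 -m crank '[[[0,0,0],[0,0,1],0],[[0,0,0],[0,0,1],0],[[0,0,0],[0,0,1],0],[[0,0,0],[0,0,1],0],[[0,0,0],[0,0,1],0],[[0,0,0],[0,0,1],0],[[0,0,0],[0,0,1],0],[[0,0,0],[0,0,1],0],[[0,0,0],[0,0,1],0],[[0,0,0],[0,0,1],0],[[0,0,0],[0,0,1],0],[[0,0,0],[0,0,1],0],[[0,0,0],[0,0,0.54],0],[[0,0,0],[0,0,0],0]]'
python3 -c "
from h import *
go([.553,-.339,.16],Rt(8.8),.06)"
```

```text
time: 38.08
ee_pos: [0.4682, -0.0547, 0.2197]
tcp_rot: [-2.044, -2.383, 0.001]
ft_force: [0.1, -0.2, -1.2]
grip_width: 0.503
gripper_force: 40.9
t 38.08 tcp [ 0.4682 -0.0547  0.2197] -> [ 0.553 -0.339  0.22 ] F [ 0.1 -0.2 -1.2] w 0.5 gf 40.9 q [-0.24 -0.06  1.68  0.    1.52 -0.39]
 shift now-axes [-11.76   1.62  -0.03] final-axes [-1.176e+01  1.610e+00 -1.000e-02] turn [-0.01 -0.01 -0.  ]
```

```bash
python3 -m crank '[[[-0.98,0.135,0],[0,0,0],0],[[-0.98,0.135,0],[0,0,0],0],[[-0.98,0.135,0],[0,0,0],0],[[-0.98,0.135,0],[0,0,0],0],[[-0.98,0.135,0],[0,0,0],0],[[-0.98,0.135,0],[0,0,0],0],[[-0.98,0.135,0],[0,0,0],0],[[-0.98,0.135,0],[0,0,0],0],[[-0.98,0.135,0],[0,0,0],0],[[-0.98,0.135,0],[0,0,0],0],[[-0.98,0.135,0],[0,0,0],0],[[-0.98,0.135,0.5],[0,0,0],0],[[0,0,0.8],[0,0,0],0],[[0,0,0],[0,0,0],0],[[0,0,0],[0,0,0],0]]'
cat >> h.py <<'E'
def fork(names=("scene","wrist","top")):
    s=ctrl.sense();R=Ro.from_rotvec(s["tcp_rot"]).as_matrix();ax=R[:,0];yv=R[:,1]
    print("tcp",s["ee_pos"].round(4),"tool y az",np.degrees(np.arctan2(yv[1],yv[0])).round(2))
    for n in names:
        im=ctrl.get_image(n);A=cloud(im);B=im["pixels"].astype(int);save(n+"_f%d.png"%(s["time"]*100),im["pixels"])
        rel=A-s["ee_pos"]+[0,0,.062]
        m=(B.max(-1)<50)&(np.abs(rel@ax)<.055)&(np.abs(rel@yv)<.028)&(np.abs(rel[...,2])<.028)&(np.abs(rel@ax)>.016)
        q=A[m]
        if len(q)>60:
            c=axis_fit(q,ax,1);print(n,"roll",len(q),[np.round(x,4) for x in c])
        for nm,p in(("L",(.545,-.287)),("R",(.561,-.3915))):
            m=(np.hypot(A[...,0]-p[0],A[...,1]-p[1])<.03)&(A[...,2]>.052)&(A[...,2]<.072)&(B.max(-1)>60);q=A[m]
            if len(q)>15: r=cv2.minAreaRect((q[:,:2]*1000).astype(np.float32));print(n,"cheek",nm,len(q),np.round(r[0],1),np.round(r[1],1),round(r[2],1),"zmax",np.percentile(q[:,2],98).round(4))
E
python3 -c "
from h import *
fork();go([.553,-.339,.12],Rt(8.8),.063)"
```

```text
time: 39.33
ee_pos: [0.5529, -0.3382, 0.1857]
tcp_rot: [-2.039, -2.382, -0.001]
ft_force: [1.3, -0.2, -1.8]
grip_width: 0.501
gripper_force: 41.0
tcp [ 0.5529 -0.3382  0.1857] tool y az 8.88
scene roll 730 [array([ 0.5523, -0.3421,  0.1223]), np.float64(0.0871), np.float64(0.0012)]
scene cheek L 102 [ 543.5 -287.9] [39.5  9.4] 9.6 zmax 0.0666
scene cheek R 86 [ 561.1 -392.8] [37.4  7.2] 9.5 zmax 0.0662
wrist roll 14904 [array([ 0.5536, -0.3354,  0.1249]), np.float64(0.0791), np.float64(0.0011)]
wrist cheek L 890 [ 546.  -288.6] [36.1  8.5] 9.5 zmax 0.0678
top roll 280 [array([ 0.5491, -0.3072,  0.1245]), np.float64(0.0296), np.float64(0.0028)]
top cheek L 31 [ 545.2 -285.8] [34.6  8.2] 9.0 zmax 0.0663
t 39.48 tcp [ 0.5544 -0.3384  0.1901] -> [ 0.553 -0.339  0.183] F [-0.4  0.2 -1.5] w 0.5 gf 41.0 q [-0.64  0.35  1.28  0.    1.51 -0.79]
 shift now-axes [-0.01 -0.06  0.28] final-axes [-0.01 -0.06  0.28] turn [0.02 0.01 0.02]
```

Roll and fork middles agree within 2 mm in both the scene and wrist views. Lowering towards the notches.

```bash
python3 -m crank '[[[0,0,0.6],[0,0,0],0],[[0,0,0.7],[0,0,0],0],[[0,0,0.55],[0,0,0],0],[[0,0,0],[0,0,0],0],[[0,0,0],[0,0,0],0],[[0,0,0],[0,0,0],0]]'
python3 -c "
from h import *
fork(('scene','wrist'));go([.553,-.3395,.046],Rt(8.8),.063)
import glob
a=sorted(glob.glob('pics/scene_f*'))[-1];b=sorted(glob.glob('pics/wrist_f*'))[-1]
save('fk.png',np.hstack([cv2.resize(cv2.imread(a)[250:390,370:510],(400,400)),cv2.resize(cv2.imread(b),(400,400))]))"
```

```text
time: 39.98
ee_pos: [0.5549, -0.339, 0.1449]
tcp_rot: [2.04, 2.384, 0.002]
ft_force: [0.1, -0.6, -1.2]
grip_width: 0.494
gripper_force: 41.0
tcp [ 0.5549 -0.339   0.1449] tool y az 8.88
scene roll 712 [array([ 0.5546, -0.3431,  0.0813]), np.float64(0.0873), np.float64(0.0012)]
scene cheek L 57 [ 534.7 -291.5] [36.6 20.6] 57.1 zmax 0.0674
scene cheek R 110 [ 558.1 -382.4] [36.6 29.5] 10.0 zmax 0.0717
wrist roll 13788 [array([ 0.5554, -0.3367,  0.0824]), np.float64(0.0792), np.float64(0.0011)]
wrist cheek L 1489 [ 546.9 -291.3] [36.9 14.2] 9.2 zmax 0.0703
t 40.08 tcp [ 0.555  -0.3393  0.1452] -> [ 0.553  -0.3395  0.109 ] F [ 0.   0.2 -1.7] w 0.5 gf 41.0 q [-0.64  0.38  1.34  0.    1.42 -0.79]
 shift now-axes [ 0.01 -0.09  1.45] final-axes [ 0.   -0.08  1.45] turn [0.03 0.02 0.01]
```

View pics/fk.png

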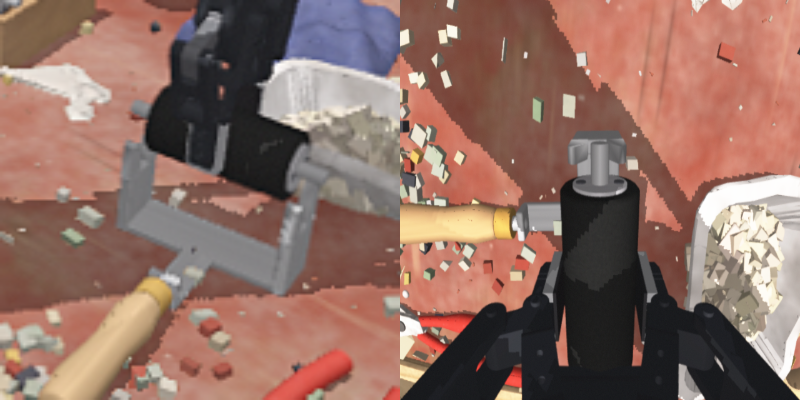

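The roll hangs over the fork with its axle at (600,165) lined up with the notch of the near cheek, and is 2 mm too far along +x and −y. Correcting that and lowering on.

```bash
python3 -m crank '[[[0.08,-0.07,0],[0,0,0],0],[[0,0,0.4],[0,0,0],0],[[0,0,0.2],[0,0,0],0],[[0,0,0],[0,0,0],0],[[0,0,0],[0,0,0],0]]'; python3 -m crank '[[[0,0,0.2],[0,0,0],0],[[0,0,0.1],[0,0,0],0],[[0,0,0],[0,0,0],0]]'
```

```text
time: 40.5
ee_pos: [0.5516, -0.3369, 0.1265]
tcp_rot: [-2.043, -2.385, -0.001]
ft_force: [-0.5, -0.9, -1.4]
grip_width: 0.499
gripper_force: 41.0
time: 40.75
ee_pos: [0.5522, -0.3371, 0.1196]
tcp_rot: [2.043, 2.386, 0.002]
ft_force: [0.2, -0.1, -1.2]
grip_width: 0.5
gripper_force: 41.1
```

```bash
python3 -m crank '[[[0,0,0.15],[0,0,0],0],[[0,0,0.1],[0,0,0],0],[[0,0,0],[0,0,0],0]]'
```

```text
time: 41.0
ee_pos: [0.5524, -0.3371, 0.1136]
tcp_rot: [2.043, 2.386, 0.002]
ft_force: [1.9, -0.5, -1.1]
grip_width: 0.502
gripper_force: 41.1
```

```bash
python3 -m crank '[[[0,0,0.1],[0,0,0],0],[[0,0,0],[0,0,0],0]]'; python3 -m crank '[[[0,0,0.05],[0,0,0],0],[[0,0,0],[0,0,0],0]]'; python3 -m crank '[[[0,0,0.04],[0,0,0],0],[[0,0,0],[0,0,0],0]]'
```

```text
time: 41.17
ee_pos: [0.5523, -0.3371, 0.1112]
tcp_rot: [2.043, 2.386, 0.002]
ft_force: [1.0, -1.4, -1.3]
grip_width: 0.501
gripper_force: 41.1
time: 41.33
ee_pos: [0.5523, -0.3372, 0.1102]
tcp_rot: [2.043, 2.385, 0.002]
ft_force: [1.0, 0.5, -1.3]
grip_width: 0.5
gripper_force: 41.1
time: 41.5
ee_pos: [0.5523, -0.3372, 0.1094]
tcp_rot: [2.043, 2.385, 0.002]
ft_force: [1.0, -0.0, -1.7]
grip_width: 0.502
gripper_force: 41.1
```

```bash
python3 -m crank '[[[0,0,0.04],[0,0,0],0],[[0,0,0],[0,0,0],0]]'; python3 -m crank '[[[0,0,0.04],[0,0,0],0],[[0,0,0],[0,0,0],0]]'; python3 -c "
from h import *
fork(('scene',))"
```

```text
time: 41.67
ee_pos: [0.5524, -0.3372, 0.1093]
tcp_rot: [2.043, 2.385, 0.002]
ft_force: [0.0, 0.7, 3.8]
grip_width: 0.495
gripper_force: 41.6
time: 41.83
ee_pos: [0.5524, -0.3372, 0.1092]
tcp_rot: [2.042, 2.385, 0.002]
ft_force: [-0.9, 2.3, 6.6]
grip_width: 0.495
gripper_force: 42.0
tcp [ 0.5524 -0.3372  0.1092] tool y az 8.84
scene roll 661 [array([ 0.5519, -0.3411,  0.0456]), np.float64(0.0874), np.float64(0.0013)]
scene cheek L 91 [ 540.8 -289.7] [39.3 13.7] 11.1 zmax 0.0672
scene cheek R 126 [ 558.7 -386.1] [39.  24.5] 14.9 zmax 0.066
```

Seated: the force is 7 N upward and the axle is at 45.6 mm. Releasing and retreating.

```bash
python3 -m crank '[[[0,0,-0.03],[0,0,0],0],[[0,0,0],[0,0,0],0.6],[[0,0,0],[0,0,0],0.75],[[0,0,0],[0,0,0],0.75],[[0,0,0],[0,0,0],0.75],[[0,0,-0.5],[0,0,0],0.75],[[0,0,-1],[0,0,0],0.75],[[0,0,-1],[0,0,0],0.75],[[0,0,-1],[0,0,0],0.75],[[0,0,-1],[0,0,0],0.75],[[1,0,-0.5],[0,0,0],0.75],[[1,0,0],[0,0,0],0.75],[[1,0,0],[0,0,0],0.75],[[1,0,0],[0,0,0],0.75],[[0,0,0],[0,0,0],0.75]]'
python3 - <<'E'
from h import *
yv=np.array([.988,.153,0]);ax=np.array([-.153,.988,0])
for n in("scene","top"):
    im=ctrl.get_image(n);A=cloud(im);B=im["pixels"].astype(int)
    rel=A-[.553,-.339,.046]
    m=(B.max(-1)<55)&(np.abs(rel@ax)<.055)&(np.abs(rel@yv)<.03)&(np.abs(rel[...,2])<.03);q=A[m];print(n,len(q),[np.round(x,4) for x in axis_fit(q,ax,1)])
    if n=="scene": save("end.png",im["pixels"])
E
```

```text
time: 43.13
ee_pos: [0.5363, -0.2345, 0.2345]
tcp_rot: [2.039, 2.39, 0.005]
ft_force: [-0.6, 0.6, 0.1]
grip_width: 0.757
gripper_force: 0.0
scene 1112 [array([ 0.552 , -0.3413,  0.046 ]), np.float64(0.0868), np.float64(0.0013)]h.py:23: RuntimeWarning: Mean of empty slice.
  m=q.mean(0);a=(q-m)@e;b=(q-m)@f
  ret = um.true_divide(
Traceback (most recent call last):
  File "h.py", line 25, in axis_fit
    s=(q-m)@d;lo,hi=np.percentile(s,[1.5,98.5])
                    ~~~~~~~~~~~~~^^^^^^^^^^^^^^
IndexError: index -1 is out of bounds for axis 0 with size 0
```

View pics/end.png

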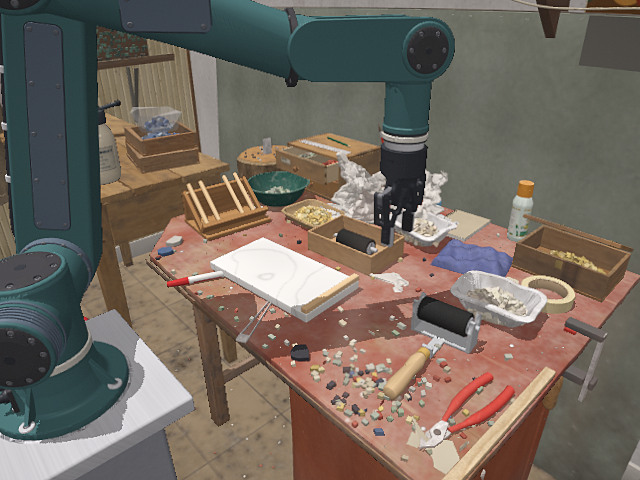

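The round roll sits in the fork at (447,315) with its axle at 46.0 mm, and the bad one is in the box at (357,241). The trays have not moved and the arm is clear.

```bash
python3 -c "
from plant import ctrl
print(ctrl.job_done())"
```

```text
the job is handed in; nothing more can be done
None
```

The job is handed in at about 43 s: the roll seen to turn true on the slab is seated in the brayer's fork (axle measured at 46 mm), the one that dragged on its flat is in the brown box, and the trays look undisturbed.

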